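# Refill the laundry doser and set its dose pointer

### The job

Get the laundry doser ready for the next wash: pull its drawer fully open, put the spent yellow cartridge from the drawer into the green tub, stand every full blue cartridge from the wooden rack upright side by side on the drawer floor, and slide the drawer fully shut. Turn the black dose knob, a little at a time, until the red pointer lines up with the green mark (not the yellow one). Leave the other things on the counter where they are.

Things in the scene. Friction and masses are not known exactly. Their poses are not given: they have to be found in the camera images.
- doser: White laundry doser fixed on the counter, 200 deep (x) x 290 wide (y) x 94 high, origin at the centre of its underside. Its open front faces its own -x (towards the robot); x and y below are its own axes. On the flat top: the dose knob, and towards the back (x = +55 mm) a scale with a slot along y on which the pointer runs. Counter at z = 0.
- drawer (a joint): Drawer slide, m: 0 shut, 0.13 fully open; slides out towards the doser's -x. About 2 N of friction; stays where left.
- drawer_tab (a point): Blue tab standing on top of the drawer front: 12 thick (x) x 80 long (y), from 94 to 130 mm above the counter, that is 36 mm above the doser's top. This point is 118 mm up, in the middle of the tab. Pinch it from above, closing along the doser's x.
- drawer_floor (a point): Centre of the drawer's inner floor (10 mm above the counter), axes as the doser's; moves with the drawer. Inside: 120 mm along x, 264 along y; side and back walls rise 22 mm above the floor, the front panel 84. Fits four cartridges side by side along y (62 mm apart, ribs along x). When fully open the whole floor is clear; when shut the roof is 72 mm above it.
- dose_knob (a joint): Black dose knob, rad, 0 to 16.6, grows clockwise seen from above. Geared to the pointer: 6 mm of pointer travel per rad, clockwise sends the pointer to the doser's -y. Friction 0.04 N m; stays where left. When it reads 0 (or any whole turn) the bar of the knob lies along the doser's x.
- knob_grip (a point): On the knob's upright axis, 123.5 mm above the counter, at the middle height of its grip bar: bar 50 long x 16 thick x 28 high (105 to 133 mm above the counter). Turns with the knob: x along the bar. Pinch the bar across its 16 mm from above.
- pointer_tip (a point): Tip of the red pointer (3.5 mm wide, 34 long along x, with a square 14 mm red block at its -x end) lying flat on the scale on the doser's top; it slides along the doser's y only and is driven by the knob.
- mark_green: Green mark on the black scale plate, just beyond the pointer's tip (+x): a line 18 long (x) x 4 wide (y) with a 14 mm wide block. Origin on the line's centre. The pointer is aligned when its tip has the same y as this mark in the doser's axes (best within 1 mm, 3 at most).
- mark_yellow: Yellow mark of the same shape, for another kind of wash; not wanted. Green and yellow swap sides of the pointer from start to start.
- rack: Wooden rack fixed on the counter, 225 (x) x 185 (y) x 20 high, 5 mm walls and floor, two by two compartments, each holding at most one full cartridge. Origin: centre of the underside. Rack and tub stand on either side of the doser, swapped from start to start.
- full1: Full upright cartridge. Blue body 76 long (x) x 50 wide (y) x 34 high, with a white paper band; a white grip rib 56 long (x) x 14 wide (y) stands along the middle of its top, 34 to 62 mm above the underside. Origin: centre of the underside. About 150 g. Grip the rib from above, closing along y. Starts in the rack if present; 2 to 4 of the four are present.
- full2: Full upright cartridge. Blue body 76 long (x) x 50 wide (y) x 34 high, with a white paper band; a white grip rib 56 long (x) x 14 wide (y) stands along the middle of its top, 34 to 62 mm above the underside. Origin: centre of the underside. About 150 g. Grip the rib from above, closing along y. Starts in the rack if present; 2 to 4 of the four are present.
- full3: Full upright cartridge. Blue body 76 long (x) x 50 wide (y) x 34 high, with a white paper band; a white grip rib 56 long (x) x 14 wide (y) stands along the middle of its top, 34 to 62 mm above the underside. Origin: centre of the underside. About 150 g. Grip the rib from above, closing along y. Starts in the rack if present; 2 to 4 of the four are present.
- full4: Full upright cartridge. Blue body 76 long (x) x 50 wide (y) x 34 high, with a white paper band; a white grip rib 56 long (x) x 14 wide (y) stands along the middle of its top, 34 to 62 mm above the underside. Origin: centre of the underside. About 150 g. Grip the rib from above, closing along y. Starts in the rack if present; 2 to 4 of the four are present.
- spent: Spent upright cartridge. Yellow body 76 long (x) x 50 wide (y) x 34 high, with a white paper band; a yellow grip rib 56 long (x) x 14 wide (y) stands along the middle of its top, 34 to 62 mm above the underside. Origin: centre of the underside. About 150 g. Grip the rib from above, closing along y. Starts inside the shut drawer (unseen until it is opened).
- tub: Green open tub for empties, loose, 200 (x) x 160 (y) x 60 high, 4 mm walls and floor; origin at the centre of its underside.
- detergent: White detergent bottle, 68 across, 200 high, origin under its centre. Bystander.
- jar: Amber jar, 56 across, 80 high, origin under its centre. Bystander.
- jug: Orange jug, 100 across, 190 high, origin under its centre. Bystander.
- sheets: Green box 70 x 90 x 150 high, origin under its centre. Bystander.
- brush: Green brush lying on the counter, 200 long, origin under its middle. Bystander.
- cup: Clear measuring cup, 72 across, 70 high, origin under its centre. Bystander.
Not all that is in view belongs to the job. Leave any pink look-alike of the full3 alone.

How it is judged:
By the outcome, as a careful person would: the job done as asked, in the order asked, and still so for the second after the job is handed in, with the robot touching nothing.
Of full1, full2, full3, full4 only 2 to 4 are there at a start; the rules pass over those that are not, and their reading is None.
At some moment in a run one of full1, full2, full3, full4, tub may be knocked a few centimetres aside while the robot is not near it.
It also fails if it takes over 208 s, if anything falls off the work surface, if the arm or the gripper's body presses on something with over 40 N, if the wrist force passes 120 N, or if a joint passes its speed limit or range.

### The arm

A 7-joint arm with a two-finger parallel gripper is mounted at the origin on the work surface. World frame = base frame: x ahead of the robot, y to its left, z up, the work surface at z = 0. Lengths are in m, angles in degrees, forces in N, time in s.
With the tool pointing down it reaches from about 0.4 to 0.85 m from the base axis. Payload 10.4 kg.
Tool frame: the origin (TCP) lies on the front face of the gripper's body, between the roots of the fingers; the fingertips stand 70 mm ahead of it and the grasp point (between the pads) lies 51 mm ahead of it; z points along the fingers, y is the line along which they close (so a half turn about z gives the same grasp; the last joint's range is limited). The gripper opens to 87 mm and grips with 3 to 60 N. Pads are 19 mm wide; open, the fingers measure 117 mm over their backs; the gripper's body (75 mm by 190 mm) begins 51 mm behind the grasp point.
Start: joints at [65.684, 19.034, -3.707, 83.658, 1.238, 77.344, -5.071], TCP at [0.244, -0.575, 0.292] pointing down, gripper open.
Joint ranges: [-148.97, 148.97], [-28.65, 121.19], [-84.17, 76.75], [9.2, 138.47], [-72.65, 252.65], [3.7, 117.97], [-149.18, 149.18]. Speed limits (degrees/s): [127.2, 127.2, 159.86, 159.86, 180, 180, 180].

### API

Orientations are given as a 3x3 rotation matrix whose columns are the frame's x, y, z axes.
In Python, from rig import bot gives the robot as it stands.
- The arm moves only by the tool apply_moves, never from a script. Its arguments are lists of equal length, an entry for each row: "fingers": the finger opening in mm, from 0 to 87; "travel": the shift along the tool's x, y, z as a fraction of full scale, a list of three; "twist": the turn, a rotation vector about the tool's x, y, z as a fraction of full scale, a list of three. A call has 1 to 10 rows; each row is the pose to reach, as a shift and turn from the pose commanded when the call began, along the tool's axes at that moment, turning the shorter way round; what a row does not reach only later rows make up. Full scale, the value 1, is 0.1 m for a shift and pi rad for a turn. A row lasts 1/10 s, in which the tool goes at most 50 mm and 8.59 degrees, less where a joint would pass 70% of its speed; a pose out of reach is approached as far as the arm can. A call with a number of a shift or a turn outside -1 to 1 is refused whole. A call with a gripper value outside its range is refused whole. The fingers move at their own pace and stop on an object; "squeeze" is the grip in N (left out, the last holds). Time passes only in rows, so rows that repeat a pose let the fingers close. It gives the time, the measured TCP pose, the force, the opening and the grip force at its end, in the units of the state.
- bot.observe(): the state, without advancing time (a new reading comes with each control period).
- bot.snapshot(name): name is "side" or "top" or "wrist"; returns a dict with "pixels" (480x640x3 uint8, blue, green, red), "fov_y" (degrees; the focal length in pixels is half the picture's height over the tangent of half this angle, whatever the lens; pixels are square), "cx", "cy" (the principal point, pixels), "position" and "attitude" of the camera in the world; the wrist camera has in their place "mount" (4x4, takes a point from camera to tool coordinates, whose origin is the TCP and whose axes are the flange's). Camera axes: x right, y up, looking along -z (the intrinsics and any distortion apply to the point x, -y, -z); pixel columns grow to the right and rows downward; lengths in m; the calibration is good to about 2 mm. A picture is of the moment at which its call begins: read the wrist's pose just before it. There is no depth.
- bot.hand_in(): hands the job in; it is judged then, once.
The state is a dict: "t": time; "joint_positions": joint angles; "joint_velocities": joint speeds; "joint_torque": joint torques, N m; "eef_pos": TCP position; "ee_rot": TCP orientation; "force": force on the tool from outside, world axes, zero at the start; "moment": the same for the moment, N m; "width": finger opening in m; "gripper_force": force on a finger pad.
Only numpy, scipy, OpenCV 4.12 (cv2) and the standard library are available. Lean on these libraries where they do the work, as an engineer would, in place of code of your own. Each camera call takes 0.05 s, during which the arm holds its last target. There are 200 camera calls.

## Working session

There is one attempt and no reset: what is moved stays moved. The work goes in short steps, Python scripts to look and compute and a tool call to move; the robot and the scene stay as the last step left them, time stands still between calls to the robot, and variables do not carry over. Pictures are saved under pics/ and viewed, at most 14 in all, crops included, and the job is handed in when it is done.

Besides the shell and the picture viewer there is one more tool, called after "Request:" as name(argument=value, ...) on one line, values as JSON. apply_moves: Moves the arm, as the interface text tells. Its arguments: {"type":"object","properties":{"fingers":{"type":"array"},"travel":{"type":"array"},"twist":{"type":"array"},"squeeze":{"type":"number"}},"required":["fingers","travel","twist"]}

```bash
ls; mkdir -p pics
cat > h.py <<'E'
import numpy as np, cv2
from rig import bot
def snap(n,save=None):
    o=bot.observe(); s=bot.snapshot(n)
    im=np.asarray(s["pixels"]).astype(np.uint8)
    if n=="wrist":
        T=np.eye(4);T[:3,:3]=o["ee_rot"];T[:3,3]=o["eef_pos"]
        M=T@np.array(s["mount"]); s["position"]=M[:3,3]; s["attitude"]=M[:3,:3]
    if save: cv2.imwrite("pics/"+save,im)
    s["im"]=im; return s
E
python3 - <<'E'
from h import *
o=bot.observe(); print(o["t"],o["eef_pos"],np.round(o["ee_rot"],3))
for n in ["side","top","wrist"]:
    s=snap(n,n+"0.png"); print(n,{k:v for k,v in s.items() if k not in("pixels","im")})
E
```

```text
pics
0.0 [ 0.24428697 -0.57495785  0.2914394 ] [[ 0.92   0.391 -0.001]
 [ 0.391 -0.92   0.001]
 [-0.    -0.001 -1.   ]]
side {'fov_y': 54.382984339494065, 'cx': 318.7476219035034, 'cy': 238.07112519698376, 'position': array([0.403573  , 0.76266304, 0.74750654]), 'attitude': array([[-0.98603689,  0.08549098, -0.14290745],
       [-0.16536965, -0.60368991,  0.77987908],
       [-0.01959916,  0.79262209,  0.60939814]])}
top {'fov_y': 45.94863861357439, 'cx': 326.1791876640007, 'cy': 250.12541554602768, 'position': array([ 0.43909532, -0.05117095,  1.31673087]), 'attitude': array([[-0.00951407,  0.99691885, -0.07786068],
       [-0.99992478, -0.00888211,  0.00845879],
       [ 0.00774116,  0.0779353 ,  0.99692836]])}
wrist {'fov_y': 70.98800937813925, 'cx': 318.2102372200833, 'cy': 241.98624498561378, 'mount': array([[ 4.67561518e-04,  9.69979211e-01,  2.43187399e-01,
         6.55465817e-02],
       [ 9.99999328e-01, -1.95646012e-04, -1.14228221e-03,
         2.87347439e-04],
       [-1.06041135e-03,  2.43187770e-01, -9.69978651e-01,
        -9.24869163e-02],
       [ 0.00000000e+00,  0.00000000e+00,  0.00000000e+00,
         1.00000000e+00]]), 'position': array([ 0.30481943, -0.5497091 ,  0.38403825]), 'attitude': array([[ 3.91546795e-01,  8.92511602e-01,  2.23861894e-01],
       [-9.20158179e-01,  3.79830348e-01,  9.50675127e-02],
       [-1.80683158e-04, -2.43211733e-01,  9.69973206e-01]])}
```

View pics/top0.png

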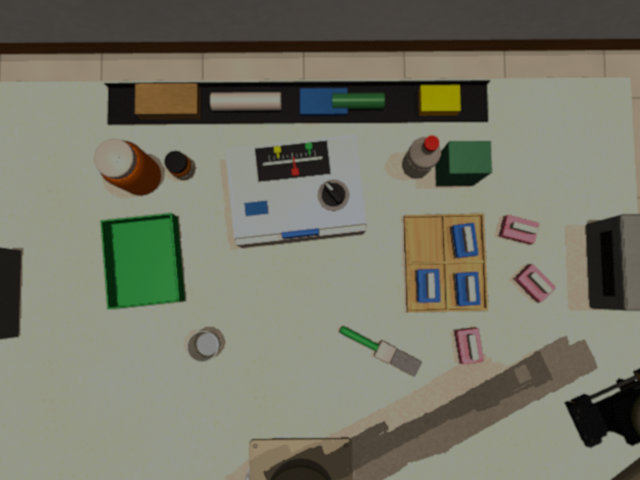

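View pics/side0.png

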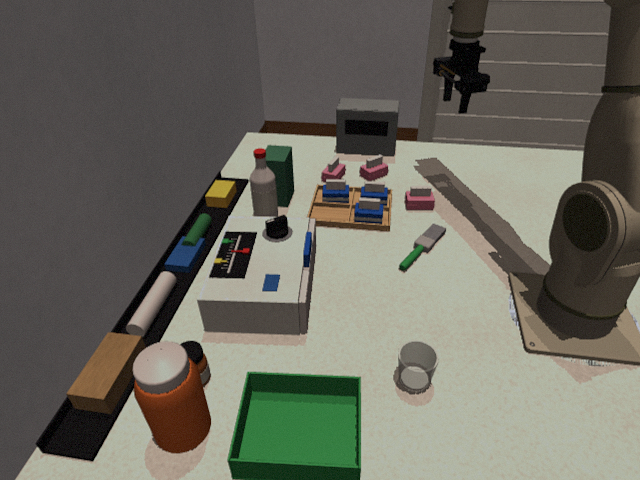

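Top view: the doser is at about (297,190), with the tab at (300,233), knob at (333,194), pointer block at (295,171), and green and yellow marks at (309,147) and (278,151). Three blue cartridges stand in the rack at (465,240), (428,285) and (468,289). The pink look-alikes at (520,229), (535,282) and (469,345) are outside the rack. The tub is at (142,261).

```bash
cat >> h.py <<'E'
def K(s):
    h=s["im"].shape[0]; return h/2/np.tan(np.radians(s["fov_y"]/2)),s["cx"],s["cy"]
def rays(s,p):
    f,cx,cy=K(s); p=np.atleast_2d(np.array(p,float))
    d=np.c_[(p[:,0]-cx)/f,-(p[:,1]-cy)/f,-np.ones(len(p))]
    return (np.array(s["attitude"])@d.T).T
def plane(s,p,z):
    d=rays(s,p); c=np.array(s["position"]); return c+d*((z-c[2])/d[:,2])[:,None]
def proj(s,X):
    f,cx,cy=K(s); q=(np.atleast_2d(X)-s["position"])@np.array(s["attitude"])
    return np.c_[cx-f*q[:,0]/q[:,2],cy+f*q[:,1]/q[:,2]]
def tri(s1,p1,s2,p2):
    d1,d2=rays(s1,p1)[0],rays(s2,p2)[0]; c1,c2=np.array(s1["position"]),np.array(s2["position"])
    a=np.linalg.lstsq(np.c_[d1,-d2],c2-c1,rcond=None)[0]
    A,B=c1+a[0]*d1,c2+a[1]*d2; return (A+B)/2,np.linalg.norm(A-B)
HUE={"blue":((100,110,50),(130,255,255)),"green":((50,120,40),(85,255,255)),"red":((0,150,90),(8,255,255)),
 "yellow":((22,130,90),(35,255,255)),"pink":((160,60,60),(180,255,255)),"wood":((10,70,70),(22,200,255))}
def blobs(s,col,amin=15,roi=None):
    m=cv2.inRange(cv2.cvtColor(s["im"],cv2.COLOR_BGR2HSV),*HUE[col])
    if roi: z=np.zeros_like(m); x0,y0,x1,y1=roi; z[y0:y1,x0:x1]=m[y0:y1,x0:x1]; m=z
    cs,_=cv2.findContours(m,cv2.RETR_EXTERNAL,cv2.CHAIN_APPROX_NONE)
    out=[]
    for c in cs:
        if cv2.contourArea(c)<amin: continue
        (x,y),wh,a=cv2.minAreaRect(c); M=cv2.moments(c)
        out.append(dict(c=np.round([M["m10"]/M["m00"],M["m01"]/M["m00"]],1),r=np.round([x,y],1),wh=np.round(wh,1),a=round(a,1),A=M["m00"],box=cv2.boxPoints(((x,y),wh,a)),cnt=c[:,0]))
    return sorted(out,key=lambda b:-b["A"])
E
python3 - <<'E'
from h import *
for n in ["top","side"]:
    s=snap(n)
    for c in ["blue","green","red","yellow","wood"]:
        for b in blobs(s,c,10): print(n,c,b["c"],b["r"],b["wh"],b["a"],b["A"])
    if n=="top": t=s
    else: sd=s
im=t["im"][120:320,215:495]; cv2.imwrite("pics/topc.png",cv2.resize(im,(784,560),interpolation=cv2.INTER_CUBIC))
E
```

```text
top blue [318.9 100.7] [323. 101.] [26. 48.] 90.0 933.0
top blue [427.9 285.5] [428.  285.5] [31. 22.] 90.0 640.0
top blue [467.5 288.5] [467.4 288.5] [32.2 21.6] 85.4 636.0
top blue [464.6 239.9] [464.6 239.9] [32.  21.4] 81.9 627.5
top blue [255.9 207.9] [255.9 208. ] [11.6 21.1] 83.7 215.0
top blue [300.3 233.1] [300.1 233.2] [ 5.6 36.3] 83.3 166.0
top green [140.2 260.7] [140.  260.7] [88.4 73.7] 84.3 6223.5
top green [358.4 104.4] [358. 104.] [ 6. 50.] 90.0 253.5
top green [358.4 337.8] [358.8 337.9] [40.7  6.7] 27.3 222.0
top green [359.2  95.1] [358.  95.] [ 4. 52.] 90.0 190.5
top green [308.6 147.1] [308.5 148. ] [10.  7.] 90.0 48.5
top red [431.2 142.6] [431.  142.5] [13. 14.] 90.0 146.5
top red [294.7 169.9] [294.2 168.3] [12.9  7. ] 76.0 48.0
top yellow [440.1  97.6] [440.  98.] [26. 40.] 90.0 975.0
top yellow [277.1 150.1] [277.  151.5] [11.  6.] 90.0 40.0
top wood [445.1 262.6] [445.3 262.5] [98.2 81.7] 88.0 7735.5
top wood [284.9 451.7] [299.5 458.2] [ 39.9 100. ] 88.5 1856.5
top wood [165.5  98. ] [165.5  98. ] [61. 30.] -0.0 1829.5
top wood [156.3 166. ] [154.5 170.2]
[... 976 characters left out ...]
en [226.8 240.5] [227.5 240.5] [ 5. 11.] 90.0 31.5
side red [259.1 151. ] [259.5 151. ] [ 4. 11.] 90.0 35.5
side red [244.6 250.1] [243. 250.] [ 4. 12.] 90.0 22.5
side yellow [220.  188.4] [219.5 188.5] [17. 29.] 90.0 330.5
side yellow [219.2 260.1] [220.5 260. ] [ 4. 11.] 90.0 27.5
side wood [104.1 365.6] [105.1 365.6] [34.5 89.8] 34.2 2389.0
side wood [343.3 210.6] [349.2 207.3] [83.1 41.9] 3.7 1423.5
side wood [219.1 201. ] [220.9 200.4] [15.3 29.6] 74.7 178.5
side wood [201.1 364.7] [201.8 361.9] [ 5.8 17. ] 26.6 20.5
side wood [166.8 393.4] [168.5 393.4] [ 5.7 12.9] 74.7 16.5
side wood [636.4 191.6] [636. 185.] [ 6. 26.] 0.0 13.5
side wood [634.6 144.3] [634.7 145.4] [4.8 8. ] 21.8 12.0
```

View pics/topc.png

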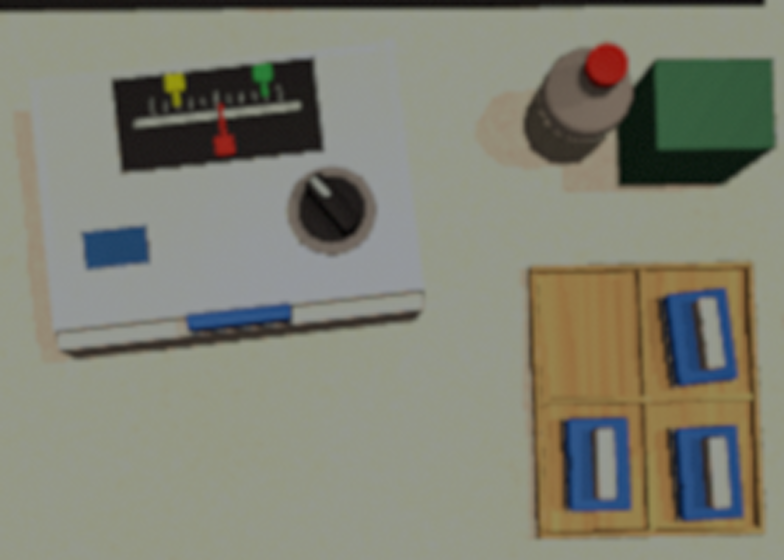

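The enlarged crop confirms three blue cartridges inside the rack, with the green mark on the doser's -y side of the pointer and yellow on the +y side. Next I compute the poses.

```bash
cat > m1.py <<'E'
from h import *
t=snap("top"); sd=snap("side")
np.set_printoptions(precision=4,suppress=True)
def P(c,z): return plane(t,[c],z)[0]
# ribs: low-saturation bright blobs in rack roi
def ribs(s,roi,amin):
    h=cv2.cvtColor(s["im"],cv2.COLOR_BGR2HSV); m=((h[...,1]<60)&(h[...,2]>120)).astype(np.uint8)
    z=np.zeros_like(m);x0,y0,x1,y1=roi;z[y0:y1,x0:x1]=m[y0:y1,x0:x1]
    cs,_=cv2.findContours(z,cv2.RETR_EXTERNAL,cv2.CHAIN_APPROX_NONE)
    return [(cv2.minAreaRect(c),cv2.contourArea(c)) for c in cs if cv2.contourArea(c)>amin]
R=ribs(t,(410,222,482,306),20); S=ribs(sd,(318,175,392,222),15)
for r in S: print("side rib",r)
for r,A in R:
    b=plane(t,cv2.boxPoints(r),0.067); e=[b[1]-b[0],b[2]-b[1]]; e=max(e,key=np.linalg.norm); 
    print("rib",r,A,b.mean(0),np.degrees(np.arctan2(e[1],e[0])),np.linalg.norm(b[1]-b[0]),np.linalg.norm(b[2]-b[1]))
for q in blobs(t,"blue")[1:4]:
    print("blue",P(q["r"],.039))
tab=blobs(t,"blue",roi=(275,225,325,240))[0]
x0=tab["cnt"][tab["cnt"][:,0]<tab["cnt"][:,0].min()+3].mean(0);x1=tab["cnt"][tab["cnt"][:,0]>tab["cnt"][:,0].max()-3].mean(0)
a,b=P(x0,.13),P(x1,.13);print("tab",P(tab["r"],.13),np.linalg.norm(a-b),np.degrees(np.arctan2(*(a-b)[[1,0]])))
tb=[b for b in blobs(t,"green") if b["A"]>3000][0]; print("tubbox",tb["box"],plane(t,tb["box"],.06),P(tb["r"],.06))
def n(col,roi): return blobs(t,col,8,roi)[0]
g=n("green",(295,138,320,160));y=n("yellow",(265,140,290,165));r=n("red",(285,150,305,180))
for k,q in zip("gyr",(g,y,r)): print(k,P(q["c"],.096))
# two-view
print("tri tab",tri(t,tab["c"],sd,[307.2,245.6]),"tri red",tri(t,r["c"],sd,[244.6,250.1]),"green",tri(t,g["c"],sd,[226.8,240.5]))
wd=[b for b in blobs(t,"wood") if b["A"]>3000][0]; print("rack",plane(t,wd["box"],.02),P(wd["r"],.02))
# doser top corners from crop
for c in [(30,75),(393,40),(425,293),(55,332)]: print("doser",P((215+c[0]/2.8,120+c[1]/2.8),.094))
for c in [(332,210),(315,180),(328,194)]: print("knob",P((215+c[0]/2.8,120+c[1]/2.8),.133))
E
python3 m1.py
```

```text
side rib (((369.0177307128906, 199.2345428466797), (20.155258178710938, 3.2594311237335205), 3.814074993133545), 46.0)
side rib (((358.5, 182.0), (14.0, 65.0), 90.0), 397.0)
side rib (((321.5, 179.5), (9.0, 7.0), 90.0), 32.5)
rib ((471.88818359375, 288.54705810546875), (25.156452178955078, 5.828934192657471), 85.60128784179688) 120.0 [ 0.4488 -0.3826  0.067 ] -177.2969846594886 0.012932658811844014 0.05532892226197896
rib ((431.4309387207031, 285.4804382324219), (25.065027236938477, 5.902995586395264), 87.39744567871094) 120.0 [ 0.4564 -0.2933  0.067 ] -178.78751445268534 0.013076836138347505 0.05518570110195843
rib ((468.92999267578125, 238.00997924804688), (24.890159606933594, 5.798276424407959), 81.8698959350586) 119.5 [ 0.5609 -0.3793  0.067 ] -173.5674583594488 0.012971806959389353 0.055434193490803786
blue [ 0.4568 -0.291   0.039 ]
blue [ 0.4492 -0.3798  0.039 ]
blue [ 0.5594 -0.3767  0.039 ]
tab [ 0.568  -0.0066  0.13  ] 0.07271001712742516 94.9362061107552
tubbox [[ 98.9336 220.3276]
 [172.4143 213.0702]
 [181.1051 301.0637]
 [107.6243 308.321 ]] [[0.6084 0.4441 0.06  ]
 [0.6233 0.2808 0.06  ]
 [0.4273 0.2594 0.06  ]
 [0.413  0.4207 0.06  ]] [0.5174 0.3513 0.06  ]
g [ 0.7615 -0.0251  0.096 ]
y [0.7553 0.0439 0.096 ]
r [0.7112 0.0056 0.096 ]
tri tab (array([ 0.5696, -0.0067,  0.1231]), np.float64(0.0011953097263231551)) tri red (array([0.709 , 0.0052, 0.1043]), np.float64(0.0007158430506131396)) green (array([ 0.7599, -0.0253,  0.102 ]), np.float64(1.0948290177124444e-05))
rack [[ 0.6207 -0.2401  0.02  ]
 [ 0.6253 -0.4294  0.02  ]
 [ 0.3995 -0.4296  0.02  ]
 [ 0.3953 -0.2428  0.02  ]] [ 0.5094 -0.3353  0.02  ]
doser [0.7641 0.1568 0.094 ]
doser [ 0.7899 -0.1282  0.094 ]
doser [ 0.5894 -0.1504  0.094 ]
doser [0.5615 0.1366 0.094 ]
knob [ 0.6483 -0.078   0.133 ]
knob [ 0.6713 -0.0653  0.133 ]
knob [ 0.6605 -0.0751  0.133 ]
```

```bash
cat >> h.py <<'E'
from scipy.spatial.transform import Rotation as Ro
def Ry(yaw): c,s=np.cos(np.radians(yaw)),np.sin(np.radians(yaw)); return np.array([[c,s,0],[s,-c,0],[0,0,-1.]])
def plan(legs,step=.025):
    """legs: (x,y,z of TCP, yaw of tool x, finger mm). prints calls: final travel/twist and row count."""
    o=bot.observe(); p=np.array(o["eef_pos"]); R=np.array(o["ee_rot"])
    for L in legs:
        q=np.array(L[:3]); Q=Ry(L[3]); v=q-p; rv=Ro.from_matrix(R.T@Q).as_rotvec()
        n=1
        while np.abs(v/n).max()*1.0>.099 or np.abs(R.T@v/n).max()>.099 or np.linalg.norm(rv)/n>np.radians(75): n+=1
        while any(np.abs((R@Ro.from_rotvec(rv*i/n).as_matrix()).T@v/n).max()>.099 for i in range(n)): n+=1
        k=int(np.ceil(max(np.linalg.norm(v)/n/step,np.degrees(np.linalg.norm(rv))/n/8)))or 1
        for i in range(n):
            Rc=R@Ro.from_rotvec(rv*i/n).as_matrix()
            print(f"{L[4]}mm rows>={k} travel {np.round(Rc.T@v/n/.1,3).tolist()} twist {np.round(rv/n/np.pi,4).tolist()}")
        p,R=q,Q; print("--")
def st():
    o=bot.observe(); R=np.array(o["ee_rot"]); print("t",o["t"],"tcp",np.round(o["eef_pos"],4),"yaw",np.round(np.degrees(np.arctan2(R[1,0],R[0,0])),2),"tilt",np.round(R[2],3),"w",round(o["width"]*1e3,1),"gf",round(o["gripper_force"],1),"F",np.round(o["force"],1))
E
python3 - <<'E'
from h import *
plan([(.568,-.007,.29,95.2,60),(.568,-.007,.170,95.2,60)])
E
```

```text
60mm rows>=4 travel [0.743, -0.566, 0.003] twist [-0.0, -0.0, -0.0573]
60mm rows>=4 travel [0.832, -0.424, 0.003] twist [-0.0, -0.0, -0.0573]
60mm rows>=4 travel [0.895, -0.268, 0.003] twist [-0.0, -0.0, -0.0573]
60mm rows>=4 travel [0.928, -0.104, 0.003] twist [-0.0, -0.0, -0.0573]
60mm rows>=4 travel [0.932, 0.064, 0.003] twist [-0.0, -0.0, -0.0573]
60mm rows>=4 travel [0.905, 0.23, 0.003] twist [-0.0, -0.0, -0.0573]
60mm rows>=4 travel [0.85, 0.388, 0.003] twist [-0.0, -0.0, -0.0573]
--
60mm rows>=3 travel [0.0, 0.0, 0.6] twist [0.0, 0.0, 0.0]
60mm rows>=3 travel [0.0, 0.0, 0.6] twist [0.0, 0.0, 0.0]
--
```

Request:
apply_moves(fingers=[60,60,60,60], travel=[[0.25,-0.19,0],[0.5,-0.38,0],[0.743,-0.566,0.003],[0.743,-0.566,0.003]], twist=[[0,0,-0.02],[0,0,-0.04],[0,0,-0.0573],[0,0,-0.0573]], squeeze=30)

```text
t: 0.75
eef_pos: [0.2939, -0.4907, 0.2924]
ee_rot: [[0.831, 0.556, 0.002], [0.556, -0.831, 0.001], [0.002, 0.0, -1.0]]
force: [1.4, -0.7, 0.9]
width: 0.0642
gripper_force: 0.0
```

Request:
apply_moves(fingers=[60,60,60], travel=[[0.3,-0.14,0],[0.6,-0.28,0],[0.832,-0.424,0.003]], twist=[[0,0,-0.02],[0,0,-0.04],[0,0,-0.0573]])

```text
t: 1.05
eef_pos: [0.3377, -0.412, 0.2917]
ee_rot: [[0.722, 0.692, 0.0], [0.692, -0.722, -0.0], [0.0, 0.0, -1.0]]
force: [1.0, -0.7, -0.1]
width: 0.0602
gripper_force: 0.0
```

Request:
apply_moves(fingers=[60,60,60], travel=[[0.3,-0.09,0],[0.6,-0.18,0],[0.895,-0.268,0.003]], twist=[[0,0,-0.02],[0,0,-0.04],[0,0,-0.0573]])

```text
t: 1.35
eef_pos: [0.3842, -0.3299, 0.2915]
ee_rot: [[0.585, 0.811, 0.0], [0.811, -0.585, -0.0], [-0.0, 0.0, -1.0]]
force: [0.5, 0.7, 0.0]
width: 0.0599
gripper_force: 0.0
```

Request:
apply_moves(fingers=[60,60,60], travel=[[0.3,-0.03,0],[0.6,-0.07,0],[0.928,-0.104,0.003]], twist=[[0,0,-0.02],[0,0,-0.04],[0,0,-0.0573]])

```text
t: 1.65
eef_pos: [0.4303, -0.2486, 0.2911]
ee_rot: [[0.43, 0.903, 0.0], [0.903, -0.43, -0.0], [-0.0, 0.0, -1.0]]
force: [0.7, 0.8, -0.5]
width: 0.0597
gripper_force: 0.0
```

Request:
apply_moves(fingers=[60,60,60,60], travel=[[0.3,0.02,0],[0.6,0.04,0],[0.932,0.064,0.003],[0.932,0.064,0.003]], twist=[[0,0,-0.02],[0,0,-0.04],[0,0,-0.0573],[0,0,-0.0573]])

```text
t: 2.05
eef_pos: [0.4779, -0.1636, 0.2909]
ee_rot: [[0.255, 0.967, 0.001], [0.967, -0.255, 0.001], [0.002, 0.001, -1.0]]
force: [0.5, 0.3, 0.3]
width: 0.06
gripper_force: 0.0
```

Run:
```python
from h import *
st()
plan([(.568,-.007,.29,95.2,60),(.568,-.007,.170,95.2,60)])
snap("wrist","w1.png")
```

```text
t 2.05 tcp [ 0.4779 -0.1636  0.2909] yaw 75.22 tilt [ 0.002  0.001 -1.   ] w 60.0 gf 0.0 F [0.5 0.3 0.3]
60mm rows>=4 travel [0.872, 0.236, 0.006] twist [0.0002, -0.0003, -0.0555]
60mm rows>=4 travel [0.818, 0.384, 0.006] twist [0.0002, -0.0003, -0.0555]
--
60mm rows>=3 travel [0.0, 0.0, 0.6] twist [0.0, 0.0, 0.0]
60mm rows>=3 travel [0.0, 0.0, 0.6] twist [0.0, 0.0, 0.0]
--
```

Request:
apply_moves(fingers=[60,60,60], travel=[[0.3,0.08,0],[0.6,0.16,0],[0.872,0.236,0.004]], twist=[[0,0,-0.02],[0,0,-0.04],[0,0,-0.0555]])

```text
t: 2.4
eef_pos: [0.5219, -0.0908, 0.2904]
ee_rot: [[0.092, 0.996, 0.0], [0.996, -0.092, -0.0], [-0.0, 0.0, -1.0]]
force: [1.4, 0.1, -0.5]
width: 0.0601
gripper_force: 0.0
```

Request:
apply_moves(fingers=[60,60,60,60], travel=[[0.3,0.13,0],[0.6,0.26,0],[0.818,0.384,0.006],[0.818,0.384,0.006]], twist=[[0,0,-0.02],[0,0,-0.04],[0,0,-0.0555],[0,0,-0.0555]])

```text
t: 2.8
eef_pos: [0.5682, -0.0104, 0.2894]
ee_rot: [[-0.086, 0.996, -0.0], [0.996, 0.086, 0.002], [0.002, 0.0, -1.0]]
force: [-0.7, 0.2, 0.4]
width: 0.0601
gripper_force: 0.0
```

Run:
```python
from h import *
st()
w=snap("wrist","w2.png")
for b in blobs(w,"blue",100): print(b["r"],b["wh"],b["a"],plane(w,b["box"],.13).mean(0),plane(w,b["box"],.13)-plane(w,b["box"],.13).mean(0))
plan([(.568,-.007,.170,95.2,60)])
```

```text
t 2.8 tcp [ 0.5682 -0.0104  0.2894] yaw 94.92 tilt [ 0.002  0.    -1.   ] w 60.1 gf 0.0 F [-0.7  0.2  0.4]
[601.9 262. ] [72.5 48.2] 5.0 [ 0.79095431 -0.00536526  0.13      ] [[-0.02547077 -0.01925232  0.        ]
 [-0.03252843  0.01950611  0.        ]
 [ 0.02439906  0.0193542   0.        ]
 [ 0.03360015 -0.01960798  0.        ]]
[321. 238.] [100.  14.] 90.0 [ 0.56972881 -0.00611121  0.13      ] [[-0.00866827  0.03900932  0.        ]
 [ 0.00168433  0.03990377  0.        ]
 [ 0.00906694 -0.0389764   0.        ]
 [-0.002083   -0.03993669  0.        ]]
[403.1 121.6] [35.5 63.1] 1.3 [0.62012086 0.08437696 0.13      ] [[-0.01021442 -0.02185109  0.        ]
 [-0.01490981  0.02020735  0.        ]
 [ 0.00967172  0.02182881  0.        ]
 [ 0.0154525  -0.02018507  0.        ]]
60mm rows>=3 travel [0.027, 0.005, 0.597] twist [-0.0001, -0.0001, -0.0014]
60mm rows>=3 travel [0.028, 0.004, 0.597] twist [-0.0001, -0.0001, -0.0014]
--
```

View pics/w2.png

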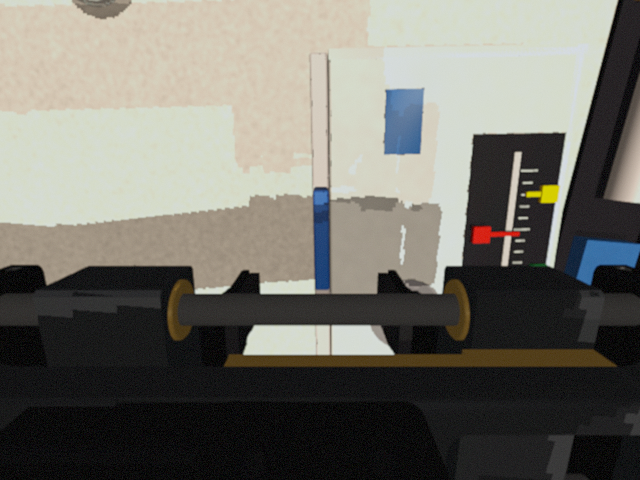

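The wrist view shows the tab at (321,238) between the fingers, and it measures 80 mm long at z = 0.13, as it should. Descend, pinch, pull.

Request:
apply_moves(fingers=[60,60,60,60], travel=[[0.02,0.01,0.2],[0.04,0.015,0.4],[0.04,0.015,0.597],[0.04,0.015,0.597]], twist=[[0,0,0],[0,0,0],[0,0,0],[0,0,0]])

```text
t: 3.25
eef_pos: [0.567, -0.0115, 0.2276]
ee_rot: [[-0.077, 0.997, -0.004], [0.997, 0.077, -0.001], [-0.0, -0.004, -1.0]]
force: [-0.3, -0.0, -0.0]
width: 0.0601
gripper_force: 0.0
```

Request:
apply_moves(fingers=[60,60,60,60,0,0,0,0,0,0], travel=[[0,0,0.2],[0,0,0.4],[0,0,0.59],[0,0,0.59],[0,0,0.59],[0,0,0.59],[0,0,0.59],[0,0,0.59],[0,0,0.59],[0,0,0.59]], twist=[[0,0,0],[0,0,0],[0,0,0],[0,0,0],[0,0,0],[0,0,0],[0,0,0],[0,0,0],[0,0,0],[0,0,0]], squeeze=30)

```text
t: 4.25
eef_pos: [0.5687, -0.0097, 0.1712]
ee_rot: [[-0.08, 0.997, 0.0], [0.997, 0.08, -0.0], [-0.0, 0.0, -1.0]]
force: [-0.4, 0.2, -0.1]
width: 0.02
gripper_force: 0.0
```

Run:
```python
from h import *
st()
```

```text
t 4.25 tcp [ 0.5687 -0.0097  0.1712] yaw 94.57 tilt [-0.  0. -1.] w 20.0 gf 0.0 F [-0.4  0.2 -0.1]
```

Request:
apply_moves(fingers=[0,0,0,0,0,0,0,0,0,0], travel=[[0,0,0],[0,0,0],[0,0,0],[0,-0.1,0],[0,-0.25,0],[0,-0.4,0],[-0.005,-0.55,0],[-0.007,-0.7,0],[-0.01,-0.85,0],[-0.01,-0.9,0]], twist=[[0,0,0],[0,0,0],[0,0,0],[0,0,0],[0,0,0],[0,0,0],[0,0,0],[0,0,0],[0,0,0],[0,0,0]])

```text
t: 5.25
eef_pos: [0.4779, -0.019, 0.1711]
ee_rot: [[-0.079, 0.997, 0.0], [0.997, 0.079, -0.002], [-0.002, 0.0, -1.0]]
force: [2.5, -4.5, -2.8]
width: 0.0121
gripper_force: 30.0
```

Request:
apply_moves(fingers=[0,0,0,0,0,0], travel=[[0,-0.12,0],[0,-0.24,0],[0,-0.33,0],[0,-0.39,0],[0,-0.42,0],[0,-0.42,0]], twist=[[0,0,0],[0,0,0],[0,0,0],[0,0,0],[0,0,0],[0,0,0]])

```text
t: 5.85
eef_pos: [0.4405, -0.0228, 0.1713]
ee_rot: [[-0.078, 0.997, 0.01], [0.997, 0.079, -0.001], [-0.002, 0.01, -1.0]]
force: [28.1, -9.5, -29.0]
width: 0.0122
gripper_force: 30.1
```

Run:
```python
from h import *
st()
t=snap("top","top2.png")
tab=blobs(t,"blue",30,roi=(270,225,330,320))
for b in tab: print(b["r"],b["wh"],plane(t,[b["r"]],.13))
for b in blobs(t,"yellow",30): print(b["r"],b["wh"],b["a"])
```

```text
t 5.85 tcp [ 0.4405 -0.0228  0.1713] yaw 94.5 tilt [-0.002  0.01  -1.   ] w 12.2 gf 30.1 F [ 28.1  -9.5 -29. ]
[440.  98.] [26. 40.] 90.0
[328.6 260.4] [33.6 12.7] 77.9
[277.4 151.6] [10.8  6.9] 78.7
```

Request:
apply_moves(fingers=[60,60,60,60,60,60,60,60,60,60], travel=[[0,0,0],[0,0,0],[0,0,0],[0,0,0],[0,0,0],[0,0,-0.2],[0,0,-0.4],[0,0,-0.6],[0,0,-0.8],[0,0,-0.95]], twist=[[0,0,0],[0,0,0],[0,0,0],[0,0,0],[0,0,0],[0,0,0],[0,0,0],[0,0,0],[0,0,0],[0,0,0]])

```text
t: 6.9
eef_pos: [0.4372, -0.021, 0.2672]
ee_rot: [[-0.08, 0.997, 0.001], [0.997, 0.08, -0.0], [-0.0, 0.001, -1.0]]
force: [0.4, -0.3, -0.4]
width: 0.0596
gripper_force: 0.0
```

Run:
```python
from h import *
st()
w=snap("wrist","w3.png");t=snap("top","top3.png")
plan([(.52,-.15,.29,95,80)])
```

```text
t 6.9 tcp [ 0.4372 -0.021   0.2672] yaw 94.58 tilt [-0.     0.001 -1.   ] w 59.6 gf 0.0 F [ 0.4 -0.3 -0.4]
80mm rows>=4 travel [-0.676, 0.358, -0.109] twist [0.0005, 0.0002, -0.0012]
80mm rows>=4 travel [-0.677, 0.356, -0.11] twist [0.0005, 0.0002, -0.0012]
--
```

View pics/top3.png

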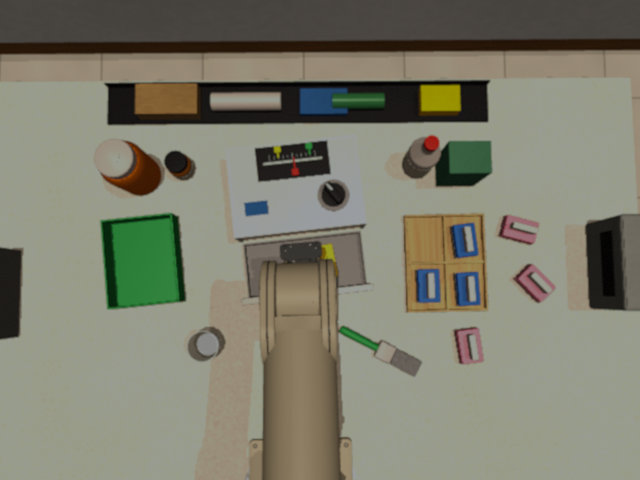

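Run:
```python
from h import *
print(np.round(bot.observe()["joint_positions"],0))
plan([(.42,-.045,.29,5.2,60)])
```

```text
[ 35.  -2. -37. 111.  -1.  71.   3.]
60mm rows>=6 travel [-0.112, -0.098, -0.111] twist [0.0005, -0.0002, 0.2483]
60mm rows>=6 travel [-0.149, 0.009, -0.111] twist [0.0005, -0.0002, 0.2483]
--
```

Request:
apply_moves(fingers=[60,60,60,60,60,60], travel=[[-0.02,-0.02,-0.02],[-0.04,-0.04,-0.04],[-0.06,-0.06,-0.06],[-0.08,-0.08,-0.08],[-0.112,-0.098,-0.111],[-0.112,-0.098,-0.111]], twist=[[0,0,0.042],[0,0,0.084],[0,0,0.126],[0,0,0.168],[0,0,0.21],[0,0,0.248]])

```text
t: 7.6
eef_pos: [0.4279, -0.0335, 0.2764]
ee_rot: [[0.648, 0.761, -0.001], [0.761, -0.648, -0.0], [-0.001, -0.001, -1.0]]
force: [-0.3, 0.5, 0.6]
width: 0.06
gripper_force: 0.0
```

Request:
apply_moves(fingers=[60,60,60,60,60,60,60], travel=[[-0.02,0,-0.02],[-0.04,0,-0.04],[-0.06,0,-0.06],[-0.08,0,-0.08],[-0.149,0.009,-0.111],[-0.149,0.009,-0.111],[-0.149,0.009,-0.111]], twist=[[0,0,0.042],[0,0,0.084],[0,0,0.126],[0,0,0.168],[0,0,0.21],[0,0,0.248],[0,0,0.248]])

```text
t: 8.3
eef_pos: [0.419, -0.0452, 0.2874]
ee_rot: [[0.996, 0.09, -0.001], [0.09, -0.996, 0.0], [-0.001, -0.0, -1.0]]
force: [-0.0, -0.8, 0.2]
width: 0.0599
gripper_force: 0.0
```

Run:
```python
from h import *
st()
w=snap("wrist","w4.png");t=snap("top","top4.png")
for n,s in(("w",w),("t",t)):
    for b in blobs(s,"yellow",60): print(n,b["r"],b["wh"],b["a"],b["A"],b["c"])
```

```text
t 8.3 tcp [ 0.419  -0.0452  0.2874] yaw 5.16 tilt [-0.001 -0.    -1.   ] w 59.9 gf 0.0 F [-0.  -0.8  0.2]
w [340.8 126.2] [83.3 52.7] 84.9 4123.5 [340.5 125.9]
t [440.  98.] [26. 40.] 90.0 988.5 [439.9  97.6]
t [324.  260.8] [32.6 22. ] 78.7 616.0 [324.1 259.8]
```

View pics/w4.png

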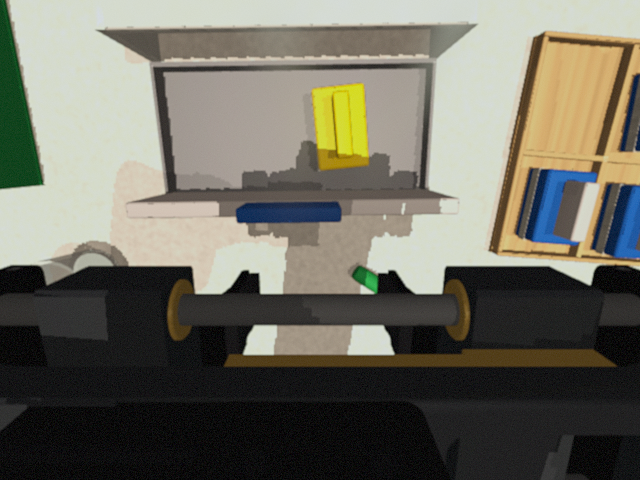

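The wrist view shows the open drawer with the spent yellow cartridge at (340,126), its rib from (342,92) to (344,158), and the rack with blue cartridges at right.

```bash
cat > m2.py <<'E'
from h import *
np.set_printoptions(precision=4,suppress=True)
w=snap("wrist"); t=snap("top")
im=w["im"]; hsv=cv2.cvtColor(im,cv2.COLOR_BGR2HSV)
cv2.imwrite("pics/w4c.png",cv2.resize(im[20:240,100:480],(760,440),interpolation=cv2.INTER_CUBIC))
rib=np.array([(334,92),(350,92),(352,157),(337,158)],float)
P=plane(w,rib,.072); print("rib",P.mean(0),"len",np.linalg.norm(P[0]-P[3]),np.linalg.norm(P[0]-P[1]),"yaw",np.degrees(np.arctan2(*(P[0]-P[3]+P[1]-P[2])[[1,0]])))
b=blobs(t,"yellow",60,roi=(280,230,360,300))[0]; B=plane(t,b["box"],.044);print("top body",B.mean(0),B)
print("tri",tri(w,rib.mean(0),t,b["r"]))
for nm,z,pp in (("wall inner top",.032,[(165,68),(433,66)]),("floor?",.010,[(176,190),(421,190)]),("tab top",.13,[(238,205),(340,205),(340,213),(238,213)]),("panel top front",.094,[(128,205),(458,203)])): print(nm,plane(w,pp,z))
E
python3 m2.py
```

```text
rib [ 0.5135 -0.0585  0.072 ] len 0.05445579896249727 0.013582224985236641 yaw 8.866206028193567
top body [ 0.5143 -0.0568  0.044 ] [[ 0.5455 -0.0256  0.044 ]
 [ 0.5548 -0.0743  0.044 ]
 [ 0.483  -0.0878  0.044 ]
 [ 0.4738 -0.0394  0.044 ]]
tri (array([ 0.5108, -0.0565,  0.1052]), np.float64(0.00037293595060636535))
wall inner top [[ 0.5522  0.1123  0.032 ]
 [ 0.5783 -0.1391  0.032 ]]
floor? [[ 0.4354  0.1116  0.01  ]
 [ 0.4611 -0.1545  0.01  ]]
tab top [[ 0.4446  0.0168  0.13  ]
 [ 0.4519 -0.0589  0.13  ]
 [ 0.446  -0.0596  0.13  ]
 [ 0.4386  0.0166  0.13  ]]
panel top front [[ 0.4298  0.1182  0.094 ]
 [ 0.4586 -0.1616  0.094 ]]
```

View pics/w4c.png

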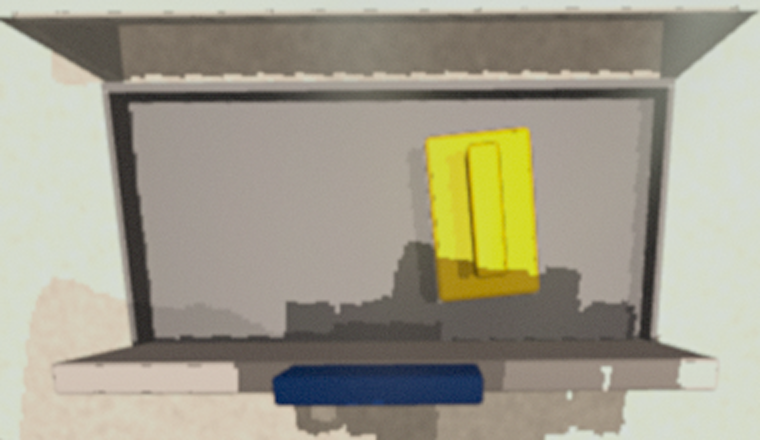

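Run:
```python
from h import *
plan([(.5137,-.058,.2,9.3,40),(.5137,-.058,.116,9.3,40)])
```

```text
40mm rows>=6 travel [0.928, 0.22, 0.878] twist [-0.0001, 0.0002, -0.0213]
--
40mm rows>=4 travel [0.0, 0.0, 0.84] twist [0.0, 0.0, 0.0]
--
```

Request:
apply_moves(fingers=[40,40,40,40,40,40,40], travel=[[0.3,0.07,0],[0.6,0.14,0.2],[0.928,0.22,0.4],[0.928,0.22,0.6],[0.928,0.22,0.8],[0.928,0.22,0.878],[0.928,0.22,0.878]], twist=[[0,0,-0.0213],[0,0,-0.0213],[0,0,-0.0213],[0,0,-0.0213],[0,0,-0.0213],[0,0,-0.0213],[0,0,-0.0213]])

```text
t: 9.2
eef_pos: [0.5132, -0.0584, 0.1996]
ee_rot: [[0.987, 0.16, -0.002], [0.16, -0.987, 0.0], [-0.002, -0.001, -1.0]]
force: [-1.2, -0.0, -0.1]
width: 0.0399
gripper_force: 0.0
```

Run:
```python
from h import *
st()
plan([(.5137,-.058,.116,9.3,40)])
```

```text
t 9.2 tcp [ 0.5132 -0.0584  0.1996] yaw 9.2 tilt [-0.002 -0.001 -1.   ] w 39.9 gf 0.0 F [-1.2 -0.  -0.1]
40mm rows>=4 travel [0.007, -0.003, 0.836] twist [-0.0002, 0.0006, -0.0006]
--
```

Descend, grip at 25 N, and lift a little.

Request:
apply_moves(fingers=[40,40,40,40,40,0,0,0,0,0], travel=[[0,0,0.22],[0,0,0.44],[0,0,0.66],[0.007,0,0.836],[0.007,0,0.836],[0.007,0,0.836],[0.007,0,0.836],[0.007,0,0.836],[0.007,0,0.836],[0.007,0,0.836]], twist=[[0,0,0],[0,0,0],[0,0,0],[0,0,0],[0,0,0],[0,0,0],[0,0,0],[0,0,0],[0,0,0],[0,0,0]], squeeze=25)

```text
t: 10.2
eef_pos: [0.5147, -0.0584, 0.1174]
ee_rot: [[0.987, 0.159, 0.001], [0.159, -0.987, -0.0], [0.001, 0.0, -1.0]]
force: [-1.8, -0.3, 3.3]
width: 0.014
gripper_force: 25.0
```

Request:
apply_moves(fingers=[0,0,0,0,0,0,0,0], travel=[[0,0,0],[0,0,-0.1],[0,0,-0.25],[0,0,-0.4],[0,0,-0.55],[0,0,-0.7],[0,0,-0.85],[0,0,-0.98]], twist=[[0,0,0],[0,0,0],[0,0,0],[0,0,0],[0,0,0],[0,0,0],[0,0,0],[0,0,0]])

```text
t: 11.0
eef_pos: [0.5146, -0.0584, 0.2164]
ee_rot: [[0.987, 0.159, 0.001], [0.159, -0.987, -0.0], [0.001, 0.0, -1.0]]
force: [0.1, -0.2, -1.9]
width: 0.0139
gripper_force: 25.0
```

Run:
```python
from h import *
st()
t=snap("top","top5.png")
for b in blobs(t,"green",3000): print(b["r"],plane(t,b["box"],.06))
for b in blobs(t,"yellow",50): print(b["r"])
for b in blobs(t,"blue",300): print(b["r"],b["a"])
plan([(.515,.34,.225,20,0),(.515,.34,.14,20,0)],.03)
```

```text
t 11.0 tcp [ 0.5146 -0.0584  0.2164] yaw 9.13 tilt [ 0.001  0.    -1.   ] w 13.9 gf 25.0 F [ 0.1 -0.2 -1.9]
[140.1 260.7] [[0.60800065 0.44379318 0.06      ]
 [0.62311941 0.28080085 0.06      ]
 [0.4277468  0.2592161  0.06      ]
 [0.41319764 0.420318   0.06      ]]
[440.  98.]
[323. 101.] 90.0
[428.  285.5] 90.0
[467.4 288.5] 85.4
[464.6 239.9] 81.9
0mm rows>=3 travel [0.126, -0.787, -0.014] twist [0.0001, -0.0002, -0.0121]
0mm rows>=3 travel [0.155, -0.781, -0.014] twist [0.0001, -0.0002, -0.0121]
0mm rows>=3 travel [0.185, -0.775, -0.014] twist [0.0001, -0.0002, -0.0121]
0mm rows>=3 travel [0.214, -0.767, -0.014] twist [0.0001, -0.0002, -0.0121]
0mm rows>=3 travel [0.243, -0.759, -0.014] twist [0.0001, -0.0002, -0.0121]
--
0mm rows>=3 travel [0.0, 0.0, 0.85] twist [0.0, 0.0, 0.0]
--
```

Request:
apply_moves(fingers=[0,0,0,0], travel=[[0.02,-0.15,0],[0.05,-0.4,0],[0.08,-0.7,0],[0.119,-0.976,0]], twist=[[0,0,0],[0,0,0],[0,0,0],[0,0,0]])

```text
t: 11.45
eef_pos: [0.5099, 0.0421, 0.2142]
ee_rot: [[0.987, 0.159, -0.001], [0.159, -0.987, 0.0], [-0.001, -0.0, -1.0]]
force: [0.2, 0.2, -0.7]
width: 0.0138
gripper_force: 25.0
```

Request:
apply_moves(fingers=[0,0,0,0], travel=[[0.03,-0.25,0],[0.06,-0.5,0],[0.09,-0.75,0],[0.119,-0.976,0]], twist=[[0,0,0],[0,0,0],[0,0,0],[0,0,0]])

```text
t: 11.85
eef_pos: [0.506, 0.1404, 0.2141]
ee_rot: [[0.987, 0.16, -0.001], [0.16, -0.987, 0.0], [-0.001, -0.0, -1.0]]
force: [0.0, 0.0, -1.6]
width: 0.0136
gripper_force: 25.0
```

Request:
apply_moves(fingers=[0,0,0,0], travel=[[0.03,-0.25,0],[0.06,-0.5,0],[0.09,-0.75,0],[0.119,-0.976,0]], twist=[[0,0,0],[0,0,0],[0,0,0],[0,0,0]])

```text
t: 12.25
eef_pos: [0.502, 0.2385, 0.2141]
ee_rot: [[0.987, 0.16, -0.001], [0.16, -0.987, 0.0], [-0.001, -0.0, -1.0]]
force: [0.9, -0.3, -0.2]
width: 0.014
gripper_force: 25.0
```

Request:
apply_moves(fingers=[0,0,0,0,0,0], travel=[[0.03,-0.25,0],[0.06,-0.5,0],[0.09,-0.75,0],[0.11,-0.9,0],[0.119,-0.976,0],[0.119,-0.976,0]], twist=[[0,0,0],[0,0,0],[0,0,0],[0,0,0],[0,0,0],[0,0,0]])

```text
t: 12.85
eef_pos: [0.4985, 0.3359, 0.2142]
ee_rot: [[0.987, 0.161, -0.001], [0.161, -0.987, 0.0], [-0.001, -0.0, -1.0]]
force: [0.5, -0.1, -1.1]
width: 0.0141
gripper_force: 25.0
```

Run:
```python
from h import *
st()
s=snap("side","s5.png")
```

```text
t 12.85 tcp [0.4985 0.3359 0.2142] yaw 9.25 tilt [-0.001 -0.    -1.   ] w 14.1 gf 25.0 F [ 0.5 -0.1 -1.1]
```

View pics/s5.png

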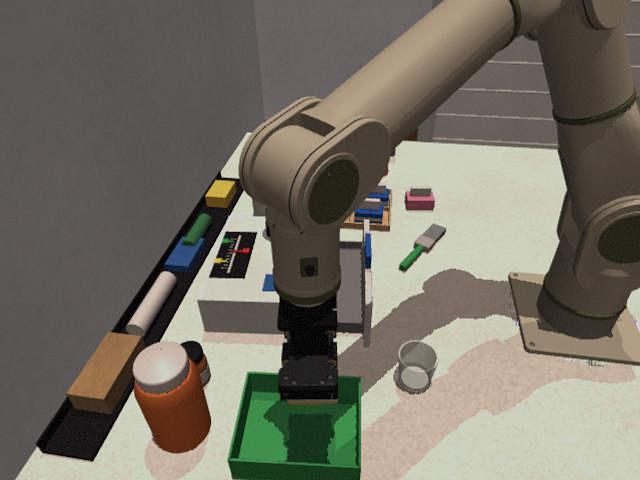

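The gripper with the cartridge is over the tub (edges x 232–362, y 375–478 in the side view), and the tub hasn't moved. Lower and release.

Request:
apply_moves(fingers=[0,0,0,0,0,0,0,0], travel=[[0,0,0.15],[0,0,0.3],[0,0,0.45],[0,0,0.6],[0,0,0.75],[0,0,0.88],[0,0,0.97],[0,0,0.985]], twist=[[0,0,0],[0,0,0],[0,0,0],[0,0,0],[0,0,0],[0,0,0],[0,0,0],[0,0,0]])

```text
t: 13.7
eef_pos: [0.4991, 0.3343, 0.115]
ee_rot: [[0.987, 0.159, -0.001], [0.159, -0.987, -0.001], [-0.002, 0.001, -1.0]]
force: [0.6, -0.1, -1.5]
width: 0.0136
gripper_force: 25.0
```

Request:
apply_moves(fingers=[0,45,45,45,45,45,45,45,45,45], travel=[[0,0,0],[0,0,0],[0,0,0],[0,0,0],[0,0,0],[0,0,0],[0,0,-0.2],[0,0,-0.5],[0,0,-0.75],[0,0,-0.98]], twist=[[0,0,0],[0,0,0],[0,0,0],[0,0,0],[0,0,0],[0,0,0],[0,0,0],[0,0,0],[0,0,0],[0,0,0]])

```text
t: 14.7
eef_pos: [0.4995, 0.3347, 0.2157]
ee_rot: [[0.987, 0.159, 0.001], [0.159, -0.987, 0.0], [0.001, -0.0, -1.0]]
force: [-0.2, -0.3, -0.2]
width: 0.0449
gripper_force: 0.0
```

Run:
```python
from h import *
st()
t=snap("top","top6.png"); w=snap("wrist","w6.png")
for b in blobs(t,"yellow",50): print(b["r"])
for b in blobs(t,"green",3000): print(b["r"])
for b in blobs(t,"blue",300): print(b["r"],b["a"])
```

```text
t 14.7 tcp [0.4995 0.3347 0.2157] yaw 9.13 tilt [ 0.001 -0.    -1.   ] w 44.9 gf 0.0 F [-0.2 -0.3 -0.2]
[440.  98.]
[151.8 283.3]
[323. 101.] 90.0
[461.3 291.2] 82.9
[428.  285.5] 90.0
[464.5 239.9] 82.4
```

```bash
sed -n '/^def ribs/,/^    return/p' m1.py > /tmp/r; cat /tmp/r >> h.py
cat >> h.py <<'E'
def cart():
    t=snap("top"); out=[]
    for r,A in ribs(t,(405,205,490,312),20):
        b=plane(t,cv2.boxPoints(r),.067); e=max([b[1]-b[0],b[2]-b[1]],key=np.linalg.norm)
        y=np.degrees(np.arctan2(e[1],e[0])); y=(y+90)%180-90
        out.append((np.round(b.mean(0),4),round(y,1),np.round(r[0],1)))
        print("rib",*out[-1],"blob A",A)
    for b in blobs(t,"blue",300,(405,205,490,320)): print(" body",plane(t,[b["r"]],.039)[0][:2].round(4),b["r"])
    return t
E
python3 - <<'E'
from h import *
cart()
plan([(.457,-.28,.25,1.2,45)],.035)
E
```

```text
rib [ 0.4436 -0.3685  0.067 ] 5.5 [465.6 291. ] blob A 129.0
rib [ 0.4564 -0.2923  0.067 ] -1.4 [431.  285.5] blob A 129.5
rib [ 0.5601 -0.3792  0.067 ] 5.9 [468.9 238.4] blob A 126.5
rib [ 0.5177 -0.3294  0.067 ] -1.8 [447. 258.] blob A 927.5
 body [ 0.4433 -0.3659] [461.3 291.2]
 body [ 0.4568 -0.291 ] [428.  285.5]
 body [ 0.5594 -0.3764] [464.5 239.9]
45mm rows>=3 travel [-0.2, 0.858, -0.05] twist [-0.0, -0.0001, 0.0063]
45mm rows>=3 travel [-0.183, 0.862, -0.05] twist [-0.0, -0.0001, 0.0063]
45mm rows>=3 travel [-0.166, 0.865, -0.05] twist [-0.0, -0.0001, 0.0063]
45mm rows>=3 travel [-0.149, 0.868, -0.05] twist [-0.0, -0.0001, 0.0063]
45mm rows>=3 travel [-0.132, 0.871, -0.049] twist [-0.0, -0.0001, 0.0063]
45mm rows>=3 travel [-0.114, 0.873, -0.049] twist [-0.0, -0.0001, 0.0063]
45mm rows>=3 travel [-0.097, 0.875, -0.049] twist [-0.0, -0.0001, 0.0063]
--
```

Request:
apply_moves(fingers=[45,45,45], travel=[[-0.06,0.27,-0.2],[-0.12,0.56,-0.25],[-0.2,0.858,-0.3]], twist=[[0,0,0],[0,0,0.003],[0,0,0.006]])

```text
t: 15.15
eef_pos: [0.4931, 0.2457, 0.2435]
ee_rot: [[0.99, 0.14, -0.001], [0.14, -0.99, -0.0], [-0.001, 0.0, -1.0]]
force: [0.4, -0.8, 0.1]
width: 0.0449
gripper_force: 0.0
```

Request:
apply_moves(fingers=[45,45,45], travel=[[-0.06,0.28,0],[-0.12,0.56,0],[-0.183,0.862,0]], twist=[[0,0,0],[0,0,0.003],[0,0,0.006]])

```text
t: 15.45
eef_pos: [0.4867, 0.1575, 0.2433]
ee_rot: [[0.993, 0.121, -0.001], [0.121, -0.993, -0.0], [-0.001, 0.0, -1.0]]
force: [0.3, -0.8, -0.2]
width: 0.045
gripper_force: 0.0
```

Request:
apply_moves(fingers=[45,45,45], travel=[[-0.06,0.28,0],[-0.12,0.56,0],[-0.166,0.865,0]], twist=[[0,0,0],[0,0,0.003],[0,0,0.006]])

```text
t: 15.75
eef_pos: [0.4806, 0.0698, 0.2434]
ee_rot: [[0.995, 0.102, -0.001], [0.102, -0.995, -0.0], [-0.001, 0.0, -1.0]]
force: [0.3, 0.4, 0.6]
width: 0.0455
gripper_force: 0.0
```

Request:
apply_moves(fingers=[45,45,45], travel=[[-0.05,0.28,0],[-0.1,0.56,0],[-0.149,0.868,0]], twist=[[0,0,0],[0,0,0.003],[0,0,0.006]])

```text
t: 16.05
eef_pos: [0.4747, -0.018, 0.2434]
ee_rot: [[0.996, 0.084, -0.001], [0.084, -0.996, 0.0], [-0.001, -0.0, -1.0]]
force: [0.9, -0.3, -0.2]
width: 0.045
gripper_force: 0.0
```

Request:
apply_moves(fingers=[45,45,45], travel=[[-0.05,0.28,0],[-0.09,0.56,0],[-0.132,0.871,0]], twist=[[0,0,0],[0,0,0.003],[0,0,0.006]])

```text
t: 16.35
eef_pos: [0.4689, -0.1058, 0.2434]
ee_rot: [[0.998, 0.065, -0.001], [0.065, -0.998, 0.0], [-0.001, -0.0, -1.0]]
force: [0.9, -0.9, -0.4]
width: 0.045
gripper_force: 0.0
```

Request:
apply_moves(fingers=[45,45,45], travel=[[-0.04,0.28,0],[-0.08,0.56,0],[-0.114,0.873,0]], twist=[[0,0,0],[0,0,0.003],[0,0,0.006]])

```text
t: 16.65
eef_pos: [0.4632, -0.1935, 0.2433]
ee_rot: [[0.999, 0.046, -0.001], [0.046, -0.999, 0.0], [-0.001, -0.001, -1.0]]
force: [0.7, 0.6, 0.4]
width: 0.0446
gripper_force: 0.0
```

Request:
apply_moves(fingers=[45,45,45,45], travel=[[-0.04,0.28,0],[-0.07,0.56,0],[-0.097,0.875,0],[-0.097,0.875,0]], twist=[[0,0,0],[0,0,0.003],[0,0,0.006],[0,0,0.006]])

```text
t: 17.05
eef_pos: [0.4564, -0.285, 0.2428]
ee_rot: [[1.0, 0.021, -0.002], [0.021, -1.0, -0.0], [-0.002, 0.0, -1.0]]
force: [-1.4, 0.2, -0.2]
width: 0.0451
gripper_force: 0.0
```

Run:
```python
from h import *
st()
w=snap("wrist","w7.png"); snap("top","top7.png")
for b in blobs(w,"blue",200): print(b["r"],b["wh"],b["a"],plane(w,[b["r"]],.039))
plan([(.4566,-.2922,.19,-1.4,45),(.4566,-.2922,.112,-1.4,45)])
```

```text
t 17.05 tcp [ 0.4564 -0.285   0.2428] yaw 1.2 tilt [-0.002  0.    -1.   ] w 45.1 gf 0.0 F [-1.4  0.2 -0.2]
[327.6 229.1] [54.1 80.8] 1.3 [[ 0.4596096 -0.2941604  0.039    ]]
[434.1 111. ] [59.3 98.7] 0.7 [[ 0.56116023 -0.37934794  0.039     ]]
[408.9 246.4] [82.2 56.2] 88.4 [[ 0.44509297 -0.36864931  0.039     ]]
45mm rows>=3 travel [-0.013, 0.115, 0.531] twist [-0.0004, 0.0005, 0.0161]
--
45mm rows>=4 travel [0.0, 0.0, 0.78] twist [0.0, 0.0, 0.0]
--
```

View pics/w7.png

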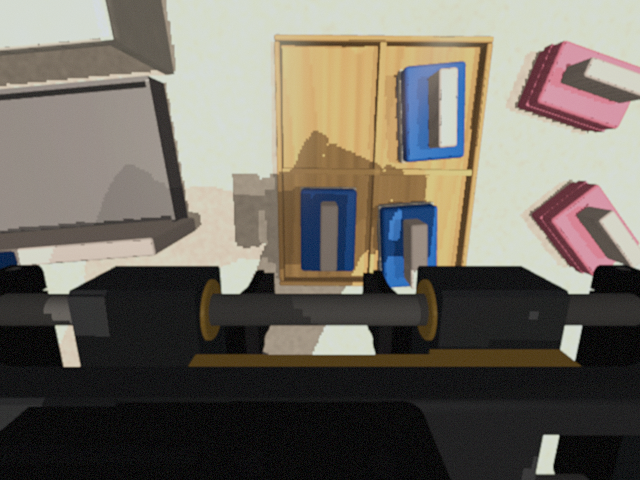

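The wrist view shows the three blue cartridges in the rack at A (328,229), B (409,246) and C (434,111). The pink ones at (585,85) and (590,230) are outside it, so the targets are clear. I check the rib height from two views, then descend on A.

Run:
```python
from h import *
np.set_printoptions(precision=4,suppress=True)
w=snap("wrist");t=snap("top")
print(ribs(t,(410,222,482,306),20)[:0])
print("A",tri(w,[329,235.5],t,[431.2,285.5]),plane(w,[[329,235.5]],.067))
print("C",tri(w,[447.5,106.5],t,[468.9,238.2]),plane(w,[[447.5,106.5]],.067))
```

```text
[]
A (array([ 0.4578, -0.2926,  0.0568]), np.float64(0.005071353455209283)) [[ 0.4616 -0.29    0.067 ]]
C (array([ 0.5645, -0.3845,  0.0433]), np.float64(0.003950202483696547)) [[ 0.5628 -0.3751  0.067 ]]
```

Request:
apply_moves(fingers=[45,45,45,45], travel=[[0,0.06,0.2],[-0.005,0.085,0.4],[-0.005,0.085,0.531],[-0.005,0.085,0.531]], twist=[[0,0,0.016],[0,0,0.016],[0,0,0.016],[0,0,0.016]])

```text
t: 17.65
eef_pos: [0.4573, -0.2878, 0.1895]
ee_rot: [[1.0, -0.021, -0.003], [-0.021, -1.0, 0.002], [-0.003, -0.002, -1.0]]
force: [0.1, 0.1, -0.1]
width: 0.0453
gripper_force: 0.0
```

Request:
apply_moves(fingers=[45,45,45,45,45,0,0,0,0,0], travel=[[0.01,0.03,0.2],[0.017,0.035,0.4],[0.017,0.035,0.6],[0.017,0.035,0.765],[0.017,0.035,0.765],[0.017,0.035,0.765],[0.017,0.035,0.765],[0.017,0.035,0.765],[0.017,0.035,0.765],[0.017,0.035,0.765]], twist=[[0,0,0],[0,0,0],[0,0,0],[0,0,0],[0,0,0],[0,0,0],[0,0,0],[0,0,0],[0,0,0],[0,0,0]], squeeze=25)

```text
t: 18.65
eef_pos: [0.4597, -0.2928, 0.1152]
ee_rot: [[1.0, -0.023, 0.001], [-0.023, -1.0, -0.001], [0.001, 0.001, -1.0]]
force: [1.0, 0.1, -2.1]
width: 0.0139
gripper_force: 25.0
```

Request:
apply_moves(fingers=[0,0,0,0,0,0,0,0,0], travel=[[0,0,0],[0,0,0],[0,0,-0.1],[0,0,-0.25],[0,0,-0.4],[0,0,-0.55],[0,0,-0.7],[0,0,-0.85],[0,0,-0.98]], twist=[[0,0,0],[0,0,0],[0,0,0],[0,0,0],[0,0,0],[0,0,0],[0,0,0],[0,0,0],[0,0,0]])

```text
t: 19.55
eef_pos: [0.4597, -0.2926, 0.2144]
ee_rot: [[1.0, -0.023, 0.001], [-0.023, -1.0, -0.001], [0.001, 0.001, -1.0]]
force: [-1.0, 0.9, -1.4]
width: 0.0141
gripper_force: 25.0
```

Run:
```python
from h import *
st()
c=np.array([.505,-.016]);ux=np.array([np.cos(np.radians(5.2)),np.sin(np.radians(5.2))]);uy=np.array([-ux[1],ux[0]])
for k in(-.062,0,.062): print(k,c+uy*k)
q=c+uy*.062
plan([(*q,.225,5.2,0),(*q,.13,5.2,0),(*q,.119,5.2,0)],.03)
```

```text
t 19.55 tcp [ 0.4597 -0.2926  0.2144] yaw -1.31 tilt [ 0.001  0.001 -1.   ] w 14.1 gf 25.0 F [-1.   0.9 -1.4]
-0.062 [ 0.51061922 -0.07774483]
0 [ 0.505 -0.016]
0.062 [0.49938078 0.04574483]
0mm rows>=3 travel [0.08, -0.848, -0.027] twist [0.0001, -0.0001, -0.009]
0mm rows>=3 travel [0.104, -0.845, -0.027] twist [0.0001, -0.0001, -0.009]
0mm rows>=3 travel [0.128, -0.842, -0.027] twist [0.0001, -0.0001, -0.009]
0mm rows>=3 travel [0.152, -0.838, -0.027] twist [0.0001, -0.0001, -0.009]
--
0mm rows>=4 travel [0.0, 0.0, 0.95] twist [0.0, 0.0, 0.0]
--
0mm rows>=1 travel [0.0, 0.0, 0.11] twist [0.0, 0.0, 0.0]
--
```

Request:
apply_moves(fingers=[0,0,0,0,0], travel=[[0,-0.05,-0.2],[0.02,-0.2,-0.35],[0.04,-0.4,-0.35],[0.06,-0.63,-0.35],[0.08,-0.848,-0.35]], twist=[[0,0,0],[0,0,0],[0,0,-0.003],[0,0,-0.006],[0,0,-0.009]])

```text
t: 20.05
eef_pos: [0.4694, -0.205, 0.2469]
ee_rot: [[1.0, 0.008, -0.001], [0.008, -1.0, 0.001], [-0.001, -0.001, -1.0]]
force: [1.0, 0.2, -2.0]
width: 0.0139
gripper_force: 25.0
```

Request:
apply_moves(fingers=[0,0,0,0], travel=[[0.025,-0.21,0],[0.05,-0.42,0],[0.08,-0.64,0],[0.104,-0.845,0]], twist=[[0,0,-0.002],[0,0,-0.004],[0,0,-0.006],[0,0,-0.009]])

```text
t: 20.45
eef_pos: [0.4791, -0.1206, 0.2469]
ee_rot: [[0.999, 0.036, -0.001], [0.036, -0.999, 0.0], [-0.001, -0.0, -1.0]]
force: [0.3, -0.1, -0.8]
width: 0.014
gripper_force: 25.0
```

Request:
apply_moves(fingers=[0,0,0,0], travel=[[0.03,-0.21,0],[0.06,-0.42,0],[0.09,-0.64,0],[0.128,-0.842,0]], twist=[[0,0,-0.002],[0,0,-0.004],[0,0,-0.006],[0,0,-0.009]])

```text
t: 20.85
eef_pos: [0.4887, -0.0361, 0.2469]
ee_rot: [[0.998, 0.064, -0.001], [0.064, -0.998, 0.0], [-0.001, -0.0, -1.0]]
force: [1.0, 0.4, -1.7]
width: 0.0141
gripper_force: 25.0
```

Request:
apply_moves(fingers=[0,0,0,0,0,0], travel=[[0.03,-0.21,0],[0.07,-0.42,0],[0.1,-0.6,0],[0.13,-0.75,0],[0.152,-0.838,0],[0.152,-0.838,0]], twist=[[0,0,-0.002],[0,0,-0.004],[0,0,-0.006],[0,0,-0.009],[0,0,-0.009],[0,0,-0.009]])

```text
t: 21.45
eef_pos: [0.4992, 0.0473, 0.2475]
ee_rot: [[0.996, 0.092, -0.0], [0.092, -0.996, 0.0], [-0.0, -0.0, -1.0]]
force: [0.7, -0.2, -1.3]
width: 0.0136
gripper_force: 25.0
```

Run:
```python
from h import *
st()
plan([(.4994,.0457,.16,5.2,0),(.4994,.0457,.121,5.2,0)],.03)
```

```text
t 21.45 tcp [0.4992 0.0473 0.2475] yaw 5.3 tilt [-0. -0. -1.] w 13.6 gf 25.0 F [ 0.7 -0.2 -1.3]
0mm rows>=3 travel [0.001, 0.017, 0.875] twist [-0.0001, 0.0001, 0.0006]
--
0mm rows>=2 travel [0.0, 0.0, 0.39] twist [0.0, 0.0, 0.0]
--
```

Lower, release (opening only to 32 mm), and rise.

Request:
apply_moves(fingers=[0,0,0,0,0,0], travel=[[0,0.01,0.2],[0,0.017,0.4],[0,0.017,0.6],[0,0.017,0.75],[0,0.017,0.875],[0,0.017,0.875]], twist=[[0,0,0],[0,0,0],[0,0,0],[0,0,0],[0,0,0],[0,0,0]])

```text
t: 22.05
eef_pos: [0.4988, 0.0435, 0.1588]
ee_rot: [[0.996, 0.09, -0.002], [0.09, -0.996, -0.0], [-0.002, -0.0, -1.0]]
force: [0.2, -0.2, -0.8]
width: 0.0138
gripper_force: 25.0
```

Request:
apply_moves(fingers=[0,0,0,0,32,32,32,32,32], travel=[[0,0,0.15],[0,0,0.28],[0,0,0.38],[0,0,0.385],[0,0,0.385],[0,0,0.385],[0,0,0.385],[0,0,0.385],[0,0,0.385]], twist=[[0,0,0],[0,0,0],[0,0,0],[0,0,0],[0,0,0],[0,0,0],[0,0,0],[0,0,0],[0,0,0]])

```text
t: 22.95
eef_pos: [0.4997, 0.044, 0.1219]
ee_rot: [[0.996, 0.09, 0.0], [0.09, -0.996, -0.0], [0.0, 0.0, -1.0]]
force: [-0.4, -0.1, -0.3]
width: 0.0316
gripper_force: 0.0
```

Request:
apply_moves(fingers=[32,32,45,45,45], travel=[[0,0,-0.2],[0,0,-0.45],[0,0,-0.7],[0,0,-0.98],[0,0,-0.98]], twist=[[0,0,0],[0,0,0],[0,0,0],[0,0,0],[0,0,0]])

```text
t: 23.45
eef_pos: [0.5012, 0.0444, 0.2233]
ee_rot: [[0.996, 0.09, 0.006], [0.09, -0.996, -0.0], [0.006, 0.001, -1.0]]
force: [-0.1, 0.2, -0.5]
width: 0.0433
gripper_force: 0.0
```

Run:
```python
from h import *
st()
cart()
plan([(.4445,-.36,.225,5.5,45)],.035)
```

```text
t 23.45 tcp [0.5012 0.0444 0.2233] yaw 5.17 tilt [ 0.006  0.001 -1.   ] w 43.3 gf 0.0 F [-0.1  0.2 -0.5]
rib [ 0.4428 -0.3688  0.067 ] 5.5 [465.7 291.3] blob A 125.5
rib [ 0.5604 -0.3792  0.067 ] 6.4 [468.9 238.2] blob A 123.5
rib [ 0.5177 -0.3294  0.067 ] -1.8 [447. 258.] blob A 925.0
 body [ 0.4433 -0.3659] [461.3 291.2]
 body [ 0.5594 -0.3767] [464.6 239.9]
45mm rows>=3 travel [-0.184, 0.795, -0.007] twist [0.0001, -0.0002, -0.0004]
45mm rows>=3 travel [-0.185, 0.795, -0.007] twist [0.0001, -0.0002, -0.0004]
45mm rows>=3 travel [-0.186, 0.794, -0.007] twist [0.0001, -0.0002, -0.0004]
45mm rows>=3 travel [-0.187, 0.794, -0.007] twist [0.0001, -0.0002, -0.0004]
45mm rows>=3 travel [-0.188, 0.794, -0.007] twist [0.0001, -0.0002, -0.0004]
--
```

Request:
apply_moves(fingers=[45,45,45], travel=[[-0.06,0.27,0],[-0.12,0.54,0],[-0.186,0.811,0]], twist=[[0,0,0],[0,0,0],[0,0,0]])

```text
t: 23.8
eef_pos: [0.4877, -0.0393, 0.2187]
ee_rot: [[0.996, 0.091, -0.001], [0.091, -0.996, 0.0], [-0.001, -0.0, -1.0]]
force: [-0.7, -0.8, -0.7]
width: 0.0446
gripper_force: 0.0
```

Request:
apply_moves(fingers=[45,45,45], travel=[[-0.06,0.27,0],[-0.12,0.54,0],[-0.186,0.811,0]], twist=[[0,0,0],[0,0,0],[0,0,0]])

```text
t: 24.1
eef_pos: [0.4764, -0.1219, 0.2187]
ee_rot: [[0.996, 0.09, -0.001], [0.09, -0.996, 0.0], [-0.001, -0.0, -1.0]]
force: [0.7, -0.3, 0.1]
width: 0.0448
gripper_force: 0.0
```

Request:
apply_moves(fingers=[45,45,45], travel=[[-0.06,0.27,0],[-0.12,0.54,0],[-0.186,0.811,0]], twist=[[0,0,0],[0,0,0],[0,0,0]])

```text
t: 24.4
eef_pos: [0.4652, -0.2043, 0.2186]
ee_rot: [[0.996, 0.09, -0.001], [0.09, -0.996, 0.0], [-0.001, -0.001, -1.0]]
force: [1.4, 0.7, 0.9]
width: 0.0452
gripper_force: 0.0
```

Request:
apply_moves(fingers=[45,45,45], travel=[[-0.06,0.27,0],[-0.12,0.54,0],[-0.186,0.811,0]], twist=[[0,0,0],[0,0,0],[0,0,0]])

```text
t: 24.7
eef_pos: [0.454, -0.2866, 0.2185]
ee_rot: [[0.996, 0.09, -0.001], [0.09, -0.996, 0.001], [-0.001, -0.001, -1.0]]
force: [0.8, 0.0, -0.8]
width: 0.0448
gripper_force: 0.0
```

Request:
apply_moves(fingers=[45,45,45,45,45,45], travel=[[-0.06,0.27,0],[-0.12,0.54,0],[-0.186,0.811,0],[-0.186,0.811,0.2],[-0.186,0.811,0.3],[-0.186,0.811,0.3]], twist=[[0,0,0],[0,0,0],[0,0,0],[0,0,0],[0,0,0],[0,0,0]])

```text
t: 25.3
eef_pos: [0.4427, -0.3669, 0.1873]
ee_rot: [[0.996, 0.091, -0.003], [0.091, -0.996, 0.003], [-0.003, -0.003, -1.0]]
force: [-0.3, 0.4, -0.3]
width: 0.0454
gripper_force: 0.0
```

Run:
```python
from h import *
st()
s=snap("side")
print([b["r"] for b in blobs(s,"blue",60,(315,170,400,230))])
plan([(.4452,-.3685,.113,5.5,45)],.035)
```

```text
t 25.3 tcp [ 0.4427 -0.3669  0.1873] yaw 5.22 tilt [-0.003 -0.003 -1.   ] w 45.4 gf 0.0 F [-0.3  0.4 -0.3]
[array([335.5, 191. ]), array([375.5, 198.2])]
45mm rows>=3 travel [0.019, 0.017, 0.757] twist [-0.0006, 0.0005, -0.0015]
--
```

Request:
apply_moves(fingers=[45,45,45,45,45,0,0,0,0,0], travel=[[0.01,0.015,0.2],[0.025,0.017,0.4],[0.025,0.017,0.6],[0.025,0.017,0.745],[0.025,0.017,0.745],[0.025,0.017,0.745],[0.025,0.017,0.745],[0.025,0.017,0.745],[0.025,0.017,0.745],[0.025,0.017,0.745]], twist=[[0,0,0],[0,0,0],[0,0,0],[0,0,0],[0,0,0],[0,0,0],[0,0,0],[0,0,0],[0,0,0],[0,0,0]], squeeze=25)

```text
t: 26.35
eef_pos: [0.4462, -0.3697, 0.1157]
ee_rot: [[0.996, 0.09, 0.0], [0.09, -0.996, -0.0], [0.0, 0.0, -1.0]]
force: [0.3, 1.3, -1.3]
width: 0.0139
gripper_force: 25.0
```

Request:
apply_moves(fingers=[0,0,0,0,0,0,0,0,0], travel=[[0,0,0],[0,0,0],[0,0,-0.1],[0,0,-0.25],[0,0,-0.4],[0,0,-0.55],[0,0,-0.7],[0,0,-0.85],[0,0,-0.98]], twist=[[0,0,0],[0,0,0],[0,0,0],[0,0,0],[0,0,0],[0,0,0],[0,0,0],[0,0,0],[0,0,0]])

```text
t: 27.25
eef_pos: [0.4462, -0.3698, 0.2149]
ee_rot: [[0.996, 0.09, 0.001], [0.09, -0.996, -0.001], [0.001, 0.001, -1.0]]
force: [0.6, -1.1, -2.3]
width: 0.0137
gripper_force: 25.0
```

Run:
```python
from h import *
st()
plan([(.505,-.016,.2475,5.2,0)],.03)
```

```text
t 27.25 tcp [ 0.4462 -0.3698  0.2149] yaw 5.16 tilt [ 0.001  0.001 -1.   ] w 13.7 gf 25.0 F [ 0.6 -1.1 -2.3]
0mm rows>=4 travel [0.226, -0.868, -0.082] twist [0.0001, -0.0, -0.0]
0mm rows>=4 travel [0.226, -0.867, -0.082] twist [0.0001, -0.0, -0.0]
0mm rows>=4 travel [0.226, -0.867, -0.082] twist [0.0001, -0.0, -0.0]
0mm rows>=4 travel [0.226, -0.867, -0.082] twist [0.0001, -0.0, -0.0]
--
```

Request:
apply_moves(fingers=[0,0,0,0,0], travel=[[0.02,-0.05,-0.2],[0.05,-0.2,-0.33],[0.1,-0.4,-0.33],[0.16,-0.63,-0.33],[0.226,-0.867,-0.33]], twist=[[0,0,0],[0,0,0],[0,0,0],[0,0,0],[0,0,0]])

```text
t: 27.75
eef_pos: [0.4609, -0.2795, 0.2466]
ee_rot: [[0.996, 0.09, -0.0], [0.09, -0.996, -0.0], [-0.0, 0.0, -1.0]]
force: [0.6, 1.6, -1.8]
width: 0.0136
gripper_force: 25.0
```

Request:
apply_moves(fingers=[0,0,0,0], travel=[[0.055,-0.21,0],[0.11,-0.43,0],[0.17,-0.65,0],[0.226,-0.867,0]], twist=[[0,0,0],[0,0,0],[0,0,0],[0,0,0]])

```text
t: 28.15
eef_pos: [0.4755, -0.1908, 0.2466]
ee_rot: [[0.996, 0.091, -0.0], [0.091, -0.996, -0.0], [-0.0, 0.0, -1.0]]
force: [0.3, -0.1, -2.1]
width: 0.0138
gripper_force: 25.0
```

Request:
apply_moves(fingers=[0,0,0,0], travel=[[0.055,-0.21,0],[0.11,-0.43,0],[0.17,-0.65,0],[0.226,-0.867,0]], twist=[[0,0,0],[0,0,0],[0,0,0],[0,0,0]])

```text
t: 28.55
eef_pos: [0.49, -0.1025, 0.2466]
ee_rot: [[0.996, 0.091, -0.0], [0.091, -0.996, -0.0], [-0.0, 0.0, -1.0]]
force: [0.2, -0.4, -1.0]
width: 0.0137
gripper_force: 25.0
```

Request:
apply_moves(fingers=[0,0,0,0,0,0], travel=[[0.055,-0.21,0],[0.11,-0.43,0],[0.16,-0.63,0],[0.2,-0.78,0],[0.226,-0.867,0],[0.226,-0.867,0]], twist=[[0,0,0],[0,0,0],[0,0,0],[0,0,0],[0,0,0],[0,0,0]])

```text
t: 29.15
eef_pos: [0.5047, -0.0145, 0.2464]
ee_rot: [[0.996, 0.093, 0.0], [0.093, -0.996, 0.0], [0.0, -0.0, -1.0]]
force: [0.6, -0.1, -1.9]
width: 0.0141
gripper_force: 25.0
```

Run:
```python
from h import *
st()
w=snap("wrist","w8.png")
t=snap("top","top8.png")
plan([(.505,-.0162,.16,5.2,0),(.505,-.0162,.1215,5.2,0)],.03)
for b in blobs(t,"blue",50,(240,235,370,310)): print(b["r"],b["wh"],plane(t,[b["r"]],.044))
```

```text
t 29.15 tcp [ 0.5047 -0.0145  0.2464] yaw 5.31 tilt [ 0. -0. -1.] w 14.1 gf 25.0 F [ 0.6 -0.1 -1.9]
0mm rows>=3 travel [0.003, -0.004, 0.862] twist [0.0001, 0.0001, -0.0003]
--
0mm rows>=2 travel [0.0, 0.0, 0.385] twist [0.0, 0.0, 0.0]
--
```

Request:
apply_moves(fingers=[0,0,0,0,0,0], travel=[[0,0.005,0.2],[0,0.01,0.4],[0,0.01,0.6],[0,0.01,0.75],[0,0.01,0.865],[0,0.01,0.865]], twist=[[0,0,0],[0,0,0],[0,0,0],[0,0,0],[0,0,0],[0,0,0]])

```text
t: 29.85
eef_pos: [0.5043, -0.0176, 0.1585]
ee_rot: [[0.996, 0.09, -0.002], [0.09, -0.996, 0.0], [-0.002, -0.0, -1.0]]
force: [0.4, 0.9, -1.5]
width: 0.0138
gripper_force: 25.0
```

Request:
apply_moves(fingers=[0,0,0,0,32,32,32,32,32], travel=[[0,0,0.15],[0,0,0.28],[0,0,0.37],[0,0,0.38],[0,0,0.38],[0,0,0.38],[0,0,0.38],[0,0,0.38],[0,0,0.38]], twist=[[0,0,0],[0,0,0],[0,0,0],[0,0,0],[0,0,0],[0,0,0],[0,0,0],[0,0,0],[0,0,0]])

```text
t: 30.75
eef_pos: [0.5051, -0.0172, 0.122]
ee_rot: [[0.996, 0.09, 0.0], [0.09, -0.996, -0.0], [0.0, 0.0, -1.0]]
force: [-0.5, 0.0, 1.0]
width: 0.0312
gripper_force: 0.0
```

Request:
apply_moves(fingers=[32,32,45,45,45], travel=[[0,0,-0.2],[0,0,-0.45],[0,0,-0.7],[0,0,-0.98],[0,0,-0.98]], twist=[[0,0,0],[0,0,0],[0,0,0],[0,0,0],[0,0,0]])

```text
t: 31.25
eef_pos: [0.5067, -0.0169, 0.2234]
ee_rot: [[0.996, 0.09, 0.006], [0.09, -0.996, -0.001], [0.006, 0.002, -1.0]]
force: [1.9, 0.7, 0.4]
width: 0.043
gripper_force: 0.0
```

Run:
```python
from h import *
st()
cart()
plan([(.5613,-.379,.225,6.2,45)],.035)
```

```text
t 31.25 tcp [ 0.5067 -0.0169  0.2234] yaw 5.17 tilt [ 0.006  0.002 -1.   ] w 43.0 gf 0.0 F [1.9 0.7 0.4]
rib [ 0.5609 -0.3791  0.067 ] 6.4 [468.9 238. ] blob A 121.5
rib [ 0.5177 -0.3294  0.067 ] -1.8 [447. 258.] blob A 924.0
 body [ 0.5594 -0.3767] [464.6 239.9]
45mm rows>=3 travel [0.057, 0.913, -0.008] twist [0.0001, -0.0003, -0.0015]
45mm rows>=3 travel [0.053, 0.914, -0.008] twist [0.0001, -0.0003, -0.0015]
45mm rows>=3 travel [0.048, 0.914, -0.008] twist [0.0001, -0.0003, -0.0015]
45mm rows>=3 travel [0.044, 0.914, -0.009] twist [0.0001, -0.0003, -0.0015]
--
```

Request:
apply_moves(fingers=[45,45,45], travel=[[0.02,0.3,0],[0.04,0.6,0],[0.057,0.913,0]], twist=[[0,0,0],[0,0,0],[0,0,-0.0015]])

```text
t: 31.6
eef_pos: [0.5185, -0.1084, 0.2187]
ee_rot: [[0.995, 0.096, -0.001], [0.096, -0.995, 0.0], [-0.001, -0.0, -1.0]]
force: [1.2, 0.1, 0.3]
width: 0.045
gripper_force: 0.0
```

Request:
apply_moves(fingers=[45,45,45], travel=[[0.02,0.3,0],[0.04,0.6,0],[0.053,0.914,0]], twist=[[0,0,0],[0,0,0],[0,0,-0.0015]])

```text
t: 31.9
eef_pos: [0.5325, -0.199, 0.2185]
ee_rot: [[0.995, 0.1, -0.001], [0.1, -0.995, 0.0], [-0.001, -0.001, -1.0]]
force: [0.4, 1.2, -1.0]
width: 0.0452
gripper_force: 0.0
```

Request:
apply_moves(fingers=[45,45,45], travel=[[0.02,0.3,0],[0.04,0.6,0],[0.048,0.914,0]], twist=[[0,0,0],[0,0,0],[0,0,-0.0015]])

```text
t: 32.2
eef_pos: [0.5464, -0.2894, 0.2183]
ee_rot: [[0.995, 0.105, -0.002], [0.105, -0.995, 0.001], [-0.001, -0.001, -1.0]]
force: [1.1, -1.0, 0.4]
width: 0.0453
gripper_force: 0.0
```

Request:
apply_moves(fingers=[45,45,45,45,45], travel=[[0.02,0.3,0],[0.04,0.6,0],[0.044,0.914,0],[0.044,0.914,0.2],[0.044,0.914,0.2]], twist=[[0,0,0],[0,0,0],[0,0,-0.0015],[0,0,-0.0015],[0,0,-0.0015]])

```text
t: 32.7
eef_pos: [0.5589, -0.379, 0.1955]
ee_rot: [[0.994, 0.108, -0.005], [0.108, -0.994, 0.003], [-0.005, -0.004, -1.0]]
force: [-0.7, -0.2, 0.1]
width: 0.0449
gripper_force: 0.0
```

Run:
```python
from h import *
st()
s=snap("side")
print([b["r"] for b in blobs(s,"blue",60,(315,170,400,230))])
plan([(.562,-.3785,.115,6.2,45)],.035)
```

```text
t 32.7 tcp [ 0.5589 -0.379   0.1955] yaw 6.18 tilt [-0.005 -0.004 -1.   ] w 44.9 gf 0.0 F [-0.7 -0.2  0.1]
[array([335.5, 191. ])]
45mm rows>=3 travel [0.025, 0.008, 0.822] twist [-0.001, 0.001, 0.0003]
--
```

Request:
apply_moves(fingers=[45,45,45,45,45,0,0,0,0,0], travel=[[0.01,0,0.2],[0.025,0,0.4],[0.025,0,0.6],[0.025,0,0.8],[0.025,0,0.82],[0.025,0,0.82],[0.025,0,0.82],[0.025,0,0.82],[0.025,0,0.82],[0.025,0,0.82]], twist=[[0,0,0],[0,0,0],[0,0,0],[0,0,0],[0,0,0],[0,0,0],[0,0,0],[0,0,0],[0,0,0],[0,0,0]], squeeze=25)

```text
t: 33.75
eef_pos: [0.5633, -0.3789, 0.1184]
ee_rot: [[0.994, 0.109, 0.001], [0.109, -0.994, -0.001], [0.001, 0.001, -1.0]]
force: [-0.0, -0.8, -2.1]
width: 0.014
gripper_force: 25.0
```

Request:
apply_moves(fingers=[0,0,0,0,0,0,0,0,0], travel=[[0,0,0],[0,0,0],[0,0,-0.1],[0,0,-0.25],[0,0,-0.4],[0,0,-0.55],[0,0,-0.7],[0,0,-0.85],[0,0,-0.98]], twist=[[0,0,0],[0,0,0],[0,0,0],[0,0,0],[0,0,0],[0,0,0],[0,0,0],[0,0,0],[0,0,0]])

```text
t: 34.65
eef_pos: [0.5632, -0.3787, 0.2175]
ee_rot: [[0.994, 0.109, 0.001], [0.109, -0.994, -0.001], [0.001, 0.001, -1.0]]
force: [0.7, 0.3, -1.9]
width: 0.0136
gripper_force: 25.0
```

Run:
```python
from h import *
st()
plan([(.5106,-.0795,.2475,5.2,0)],.03)
t=snap("top","top9.png")
for b in blobs(t,"blue",50,(240,230,370,310)): print(b["r"],b["wh"],b["a"],plane(t,[b["r"]],.044))
```

```text
t 34.65 tcp [ 0.5632 -0.3787  0.2175] yaw 6.25 tilt [ 0.001  0.001 -1.   ] w 13.6 gf 25.0 F [ 0.7  0.3 -1.9]
0mm rows>=3 travel [-0.049, -0.758, -0.075] twist [0.0001, -0.0001, 0.0015]
0mm rows>=3 travel [-0.053, -0.758, -0.075] twist [0.0001, -0.0001, 0.0015]
0mm rows>=3 travel [-0.056, -0.757, -0.075] twist [0.0001, -0.0001, 0.0015]
0mm rows>=3 travel [-0.06, -0.757, -0.075] twist [0.0001, -0.0001, 0.0015]
--
[279.1 269.5] [32.8 21.6] 84.6 [[0.49576063 0.04426301 0.044     ]]
[306.1 266.9] [32.7 21.3] 84.3 [[ 0.50105422 -0.01644609  0.044     ]]
[306.9 293.3] [ 5.2 36.5] 83.4 [[ 0.44182859 -0.0178388   0.044     ]]
```

View pics/top9.png

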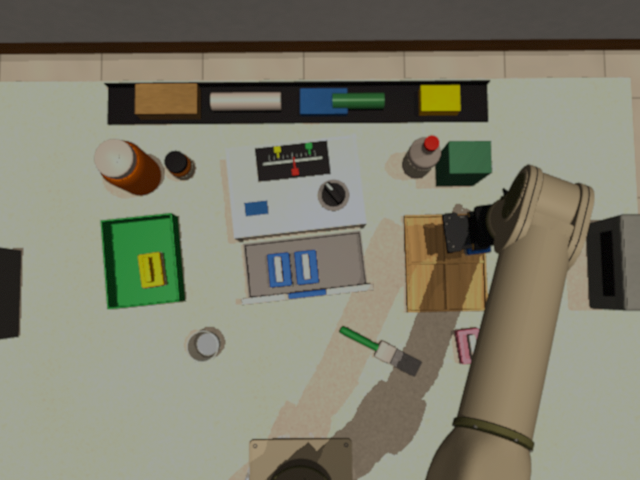

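Two cartridges are in the drawer at (279,269) and (306,267), the spent one is in the tub at (150,270), and the third is in the gripper. It goes to the slot on the right.

Request:
apply_moves(fingers=[0,0,0,0,0], travel=[[0,-0.05,-0.2],[-0.01,-0.2,-0.32],[-0.02,-0.38,-0.32],[-0.035,-0.57,-0.32],[-0.049,-0.758,-0.32]], twist=[[0,0,0],[0,0,0],[0,0,0],[0,0,0],[0,0,0.0015]])

```text
t: 35.2
eef_pos: [0.5497, -0.302, 0.2479]
ee_rot: [[0.994, 0.105, 0.0], [0.105, -0.994, 0.0], [0.0, -0.0, -1.0]]
force: [-0.0, -0.4, -1.0]
width: 0.0139
gripper_force: 25.0
```

Request:
apply_moves(fingers=[0,0,0,0], travel=[[-0.015,-0.19,0],[-0.03,-0.38,0],[-0.04,-0.57,0],[-0.053,-0.758,0]], twist=[[0,0,0],[0,0,0],[0,0,0],[0,0,0.0015]])

```text
t: 35.6
eef_pos: [0.5365, -0.2273, 0.2479]
ee_rot: [[0.995, 0.1, 0.0], [0.1, -0.995, -0.0], [0.0, 0.0, -1.0]]
force: [1.0, -0.3, -2.1]
width: 0.0137
gripper_force: 25.0
```

Request:
apply_moves(fingers=[0,0,0,0], travel=[[-0.015,-0.19,0],[-0.03,-0.38,0],[-0.04,-0.57,0],[-0.056,-0.757,0]], twist=[[0,0,0],[0,0,0],[0,0,0],[0,0,0.0015]])

```text
t: 36.0
eef_pos: [0.5234, -0.1526, 0.2478]
ee_rot: [[0.995, 0.095, 0.0], [0.095, -0.995, -0.0], [0.0, 0.0, -1.0]]
force: [0.0, 0.2, -1.1]
width: 0.0137
gripper_force: 25.0
```

Request:
apply_moves(fingers=[0,0,0,0,0,0], travel=[[-0.015,-0.19,0],[-0.03,-0.38,0],[-0.04,-0.55,0],[-0.05,-0.68,0],[-0.06,-0.757,0],[-0.06,-0.757,0]], twist=[[0,0,0],[0,0,0],[0,0,0],[0,0,0.0015],[0,0,0.0015],[0,0,0.0015]])

```text
t: 36.6
eef_pos: [0.5105, -0.0785, 0.2478]
ee_rot: [[0.996, 0.091, 0.0], [0.091, -0.996, -0.0], [0.0, 0.0, -1.0]]
force: [-0.1, -0.0, -0.6]
width: 0.0137
gripper_force: 25.0
```

Run:
```python
from h import *
st()
plan([(.5100,-.0795,.165,5.2,0),(.5100,-.0795,.1245,5.2,0)],.03)
```

```text
t 36.6 tcp [ 0.5105 -0.0785  0.2478] yaw 5.24 tilt [ 0.  0. -1.] w 13.7 gf 25.0 F [-0.1 -0.  -0.6]
0mm rows>=3 travel [-0.006, 0.01, 0.828] twist [0.0, -0.0, 0.0002]
--
0mm rows>=2 travel [0.0, 0.0, 0.405] twist [0.0, 0.0, 0.0]
--
```

Request:
apply_moves(fingers=[0,0,0,0,0,0], travel=[[0,0.005,0.2],[-0.005,0.01,0.4],[-0.005,0.01,0.6],[-0.005,0.01,0.73],[-0.005,0.01,0.83],[-0.005,0.01,0.83]], twist=[[0,0,0],[0,0,0],[0,0,0],[0,0,0],[0,0,0],[0,0,0]])

```text
t: 37.2
eef_pos: [0.5097, -0.0808, 0.1637]
ee_rot: [[0.996, 0.09, -0.002], [0.09, -0.996, 0.0], [-0.002, -0.001, -1.0]]
force: [-0.0, -0.8, -1.1]
width: 0.0138
gripper_force: 25.0
```

Request:
apply_moves(fingers=[0,0,0,0,32,32,32,32,32], travel=[[0,0,0.15],[0,0,0.28],[0,0,0.37],[0,0,0.39],[0,0,0.39],[0,0,0.39],[0,0,0.39],[0,0,0.39],[0,0,0.39]], twist=[[0,0,0],[0,0,0],[0,0,0],[0,0,0],[0,0,0],[0,0,0],[0,0,0],[0,0,0],[0,0,0]])

```text
t: 38.1
eef_pos: [0.5103, -0.0806, 0.126]
ee_rot: [[0.996, 0.09, 0.001], [0.09, -0.996, -0.0], [0.001, 0.0, -1.0]]
force: [-0.1, -0.5, 0.5]
width: 0.0315
gripper_force: 0.0
```

Request:
apply_moves(fingers=[32,32,60,60,60], travel=[[0,0,-0.2],[0,0,-0.45],[0,0,-0.7],[0,0,-0.98],[0,0,-0.98]], twist=[[0,0,0],[0,0,0],[0,0,0],[0,0,0],[0,0,0]])

```text
t: 38.6
eef_pos: [0.5118, -0.0805, 0.2275]
ee_rot: [[0.996, 0.09, 0.006], [0.09, -0.996, -0.002], [0.006, 0.002, -1.0]]
force: [0.1, 0.2, -0.5]
width: 0.0488
gripper_force: 0.0
```

Run:
```python
from h import *
st()
plan([(.43,-.045,.26,5.2,60),(.4395,-.02,.23,94.8,60),(.4395,-.02,.171,94.8,60)],.035)
```

```text
t 38.6 tcp [ 0.5118 -0.0805  0.2275] yaw 5.17 tilt [ 0.006  0.002 -1.   ] w 48.8 gf 0.0 F [ 0.1  0.2 -0.5]
60mm rows>=3 travel [-0.781, -0.426, -0.33] twist [0.0007, -0.0018, -0.0002]
--
60mm rows>=6 travel [0.059, -0.12, 0.15] twist [0.0, 0.0, -0.2489]
60mm rows>=6 travel [0.126, -0.044, 0.15] twist [0.0, 0.0, -0.2489]
--
60mm rows>=2 travel [0.0, 0.0, 0.59] twist [0.0, 0.0, 0.0]
--
```

Request:
apply_moves(fingers=[60,60,60,60], travel=[[-0.2,-0.1,-0.2],[-0.45,-0.25,-0.3],[-0.781,-0.426,-0.33],[-0.781,-0.426,-0.33]], twist=[[0,0,0],[0,0,0],[0,0,0],[0,0,0]])

```text
t: 39.0
eef_pos: [0.4259, -0.0436, 0.2569]
ee_rot: [[0.996, 0.092, -0.0], [0.092, -0.996, -0.002], [-0.001, 0.002, -1.0]]
force: [0.3, -0.3, -0.6]
width: 0.0595
gripper_force: 0.0
```

Run:
```python
from h import *
st()
w=snap("wrist","w9.png")
plan([(.4395,-.02,.23,94.8,60)],.035)
```

```text
t 39.0 tcp [ 0.4259 -0.0436  0.2569] yaw 5.25 tilt [-0.001  0.002 -1.   ] w 59.5 gf 0.0 F [ 0.3 -0.3 -0.6]
60mm rows>=6 travel [0.071, -0.118, 0.135] twist [0.0004, 0.0003, -0.2489]
60mm rows>=6 travel [0.134, -0.033, 0.135] twist [0.0004, 0.0003, -0.2489]
--
```

View pics/w9.png

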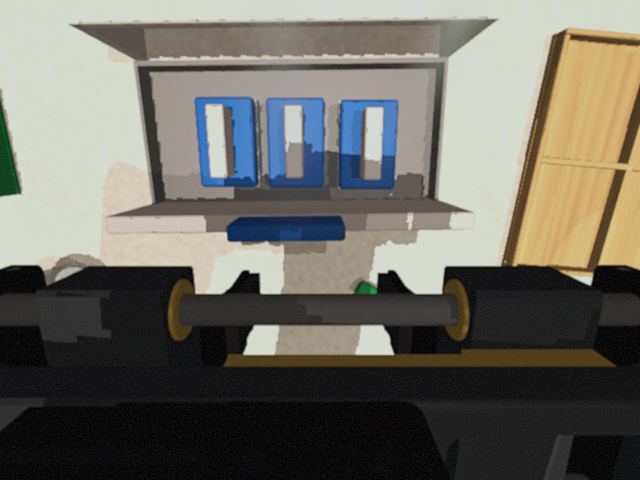

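The three cartridges stand upright side by side at (226,142), (295,142) and (369,144), and the rack is empty. Rotate and pinch the tab.

Request:
apply_moves(fingers=[60,60,60,60,60,60], travel=[[0,0,0],[0,0,0],[0,0,0],[0.03,-0.05,0.04],[0.071,-0.118,0.08],[0.071,-0.118,0.135]], twist=[[0,0,-0.042],[0,0,-0.084],[0,0,-0.126],[0,0,-0.168],[0,0,-0.21],[0,0,-0.249]])

```text
t: 39.65
eef_pos: [0.4355, -0.0323, 0.2428]
ee_rot: [[0.638, 0.77, 0.0], [0.77, -0.638, 0.001], [0.001, -0.0, -1.0]]
force: [0.3, 0.0, -0.3]
width: 0.0602
gripper_force: 0.0
```

Request:
apply_moves(fingers=[60,60,60,60,60,60,60], travel=[[0.02,0,0],[0.05,-0.01,0.03],[0.08,-0.02,0.06],[0.1,-0.03,0.1],[0.134,-0.033,0.135],[0.134,-0.033,0.135],[0.134,-0.033,0.135]], twist=[[0,0,-0.042],[0,0,-0.084],[0,0,-0.126],[0,0,-0.168],[0,0,-0.21],[0,0,-0.249],[0,0,-0.249]])

```text
t: 40.35
eef_pos: [0.4411, -0.0205, 0.2292]
ee_rot: [[-0.086, 0.996, -0.001], [0.996, 0.086, 0.001], [0.001, -0.001, -1.0]]
force: [0.3, -0.2, -0.7]
width: 0.06
gripper_force: 0.0
```

Run:
```python
from h import *
st()
plan([(.4395,-.02,.171,95.0,60)],.035)
```

```text
t 40.35 tcp [ 0.4411 -0.0205  0.2292] yaw 94.91 tilt [ 0.001 -0.001 -1.   ] w 60.0 gf 0.0 F [ 0.3 -0.2 -0.7]
60mm rows>=2 travel [0.006, -0.015, 0.582] twist [-0.0002, -0.0002, -0.0005]
--
```

Request:
apply_moves(fingers=[60,60,60,60,0,0,0,0,0,0], travel=[[0.005,-0.015,0.2],[0.005,-0.015,0.4],[0.005,-0.015,0.575],[0.005,-0.015,0.575],[0.005,-0.015,0.575],[0.005,-0.015,0.575],[0.005,-0.015,0.575],[0.005,-0.015,0.575],[0.005,-0.015,0.575],[0.005,-0.015,0.575]], twist=[[0,0,0],[0,0,0],[0,0,0],[0,0,0],[0,0,0],[0,0,0],[0,0,0],[0,0,0],[0,0,0],[0,0,0]], squeeze=30)

```text
t: 41.35
eef_pos: [0.4391, -0.02, 0.1724]
ee_rot: [[-0.084, 0.996, 0.0], [0.996, 0.084, -0.0], [-0.0, 0.0, -1.0]]
force: [-0.6, 0.3, -0.0]
width: 0.0199
gripper_force: 0.0
```

Request:
apply_moves(fingers=[0,0,0,0,0,0,0,0,0,0], travel=[[0,0,0],[0,0,0],[0,0,0],[0,0.05,0],[0,0.15,0],[0,0.3,0],[0,0.45,0],[0,0.6,0],[0,0.75,0],[0,0.9,0]], twist=[[0,0,0],[0,0,0],[0,0,0],[0,0,0],[0,0,0],[0,0,0],[0,0,0],[0,0,0],[0,0,0],[0,0,0]])

```text
t: 42.35
eef_pos: [0.5294, -0.0108, 0.1726]
ee_rot: [[-0.085, 0.996, -0.001], [0.996, 0.085, 0.001], [0.001, -0.0, -1.0]]
force: [-2.9, 6.3, 8.0]
width: 0.0121
gripper_force: 30.0
```

Request:
apply_moves(fingers=[0,0,0,0,0,0], travel=[[0,0.12,0],[0,0.22,0],[0,0.3,0],[0,0.36,0],[0,0.4,0],[0,0.41,0]], twist=[[0,0,0],[0,0,0],[0,0,0],[0,0,0],[0,0,0],[0,0,0]])

```text
t: 42.95
eef_pos: [0.5701, -0.0067, 0.1726]
ee_rot: [[-0.086, 0.996, -0.0], [0.996, 0.086, 0.002], [0.002, 0.0, -1.0]]
force: [-2.1, 5.8, 6.7]
width: 0.0118
gripper_force: 30.0
```

Run:
```python
from h import *
st()
```

```text
t 42.95 tcp [ 0.5701 -0.0067  0.1726] yaw 94.93 tilt [ 0.002  0.    -1.   ] w 11.8 gf 30.0 F [-2.1  5.8  6.7]
```

Request:
apply_moves(fingers=[0,0,0,0], travel=[[0,0.015,0],[0,0.03,0],[0,0.04,0],[0,0.04,0]], twist=[[0,0,0],[0,0,0],[0,0,0],[0,0,0]])

```text
t: 43.35
eef_pos: [0.5708, -0.0066, 0.1725]
ee_rot: [[-0.086, 0.996, -0.008], [0.996, 0.086, 0.001], [0.001, -0.008, -1.0]]
force: [-22.0, 4.4, 21.3]
width: 0.012
gripper_force: 30.0
```

Hard stop reached (22 N), so the drawer is shut. Release, rise, and look at the knob.

Request:
apply_moves(fingers=[60,60,60,60,60,60,60,60,60,60], travel=[[0,0,0],[0,0,0],[0,0,0],[0,0,0],[0,0,0],[0,0,-0.15],[0,0,-0.35],[0,0,-0.55],[0,0,-0.75],[0,0,-0.95]], twist=[[0,0,0],[0,0,0],[0,0,0],[0,0,0],[0,0,0],[0,0,0],[0,0,0],[0,0,0],[0,0,0],[0,0,0]])

```text
t: 44.35
eef_pos: [0.5737, -0.0086, 0.2694]
ee_rot: [[-0.084, 0.996, 0.001], [0.996, 0.084, -0.0], [-0.0, 0.001, -1.0]]
force: [0.9, 0.2, 1.6]
width: 0.06
gripper_force: 0.0
```

Run:
```python
from h import *
st()
plan([(.58,-.09,.27,20,60)],.035)
```

```text
t 44.35 tcp [ 0.5737 -0.0086  0.2694] yaw 94.81 tilt [-0.     0.001 -1.   ] w 60.0 gf 0.0 F [0.9 0.2 1.6]
60mm rows>=10 travel [-0.817, -0.005, -0.006] twist [0.0003, -0.0002, 0.4156]
--
```

Request:
apply_moves(fingers=[60,60,60,60,60], travel=[[-0.3,0.1,0],[-0.6,0.2,-0.1],[-0.95,0.3,-0.2],[-0.95,0.3,-0.2],[-0.95,0.3,-0.2]], twist=[[0,0,0],[0,0,0],[0,0,0],[0,0,0],[0,0,0]])

```text
t: 44.85
eef_pos: [0.6116, -0.1015, 0.2882]
ee_rot: [[-0.082, 0.997, 0.001], [0.997, 0.082, 0.0], [0.0, 0.001, -1.0]]
force: [-0.9, 0.7, -0.4]
width: 0.06
gripper_force: 0.0
```

Run:
```python
from h import *
st()
w=snap("wrist","w10.png"); t=snap("top","top10.png")
for c in("green","red","yellow","blue"):
    for b in blobs(w,c,40): print(c,b["r"],b["wh"],b["a"],plane(w,[b["r"]],.096)[0].round(4))
```

```text
t 44.85 tcp [ 0.6116 -0.1015  0.2882] yaw 94.71 tilt [ 0.     0.001 -1.   ] w 60.0 gf 0.0 F [-0.9  0.7 -0.4]
green [ 73.3 228.9] [19.5 83.5] 25.6 [ 0.4005 -0.1132  0.096 ]
green [564.1 245.8] [22.4 51.8] 15.9 [ 0.827  -0.0932  0.096 ]
green [585.9 252.5] [12.2 57.5] 15.1 [ 0.8477 -0.0977  0.096 ]
green [505.5 161.5] [19. 33.] 90.0 [ 0.7601 -0.0267  0.096 ]
red [466. 116.] [20. 52.] 90.0 [0.721  0.0055 0.096 ]
yellow [516.   68.5] [21. 36.] 90.0 [0.753  0.0428 0.096 ]
blue [581.2 201.1] [ 71.7 117.9] 13.6 [ 0.8312 -0.0536  0.096 ]
blue [362.   11.5] [23. 38.] 90.0 [0.6299 0.0714 0.096 ]
blue [270.2 142.8] [52.5 13.6] 81.9 [ 0.5663 -0.0279  0.096 ]
```

View pics/w10.png

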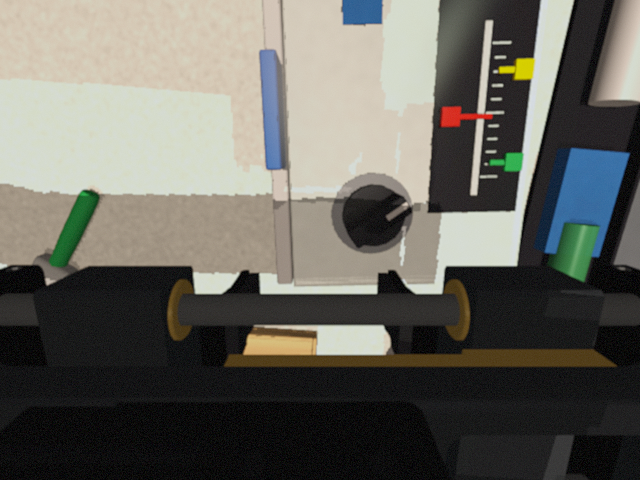

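The knob disc is at (371,213) with its white line from (388,218) to (411,203). The red pointer tip is at (493,117), the green mark at (505,161) and the yellow at (516,69). The green mark needs a clockwise turn.

Run:
```python
from h import *
np.set_printoptions(precision=4,suppress=True)
w=snap("wrist"); t=snap("top")
print("white line",plane(w,[(388,218),(411,203)],.133))
P=plane(w,[(388,218),(411,203)],.133); d=P[1]-P[0]; print("ang",np.degrees(np.arctan2(d[1],d[0])))
for z in(.096,.105): print("disc",z,plane(w,[(371,213)],z))
# dark bar: mask black in top & wrist
for n,s,roi in(("w",w,(325,165,425,260)),("t",t,(315,178,352,212))):
    g=cv2.cvtColor(s["im"],cv2.COLOR_BGR2GRAY); x0,y0,x1,y1=roi
    for th in(25,45,70,95):
        m=np.zeros_like(g); m[y0:y1,x0:x1]=(g[y0:y1,x0:x1]<th)*255
        cs,_=cv2.findContours(m,cv2.RETR_EXTERNAL,cv2.CHAIN_APPROX_NONE)
        if cs:
            c=max(cs,key=cv2.contourArea); print(n,th,cv2.contourArea(c),np.round(cv2.minAreaRect(c)[0],1),np.round(cv2.minAreaRect(c)[1],1),round(cv2.minAreaRect(c)[2],1))
ex=np.array([np.cos(np.radians(5.2)),np.sin(np.radians(5.2))]);ey=np.array([-ex[1],ex[0]])
g=plane(w,[(505.5,161.5)],.096)[0][:2];r=plane(w,[(493,117),(466,116)],.096)[:,:2]
print("pointer-green dy",(r-g)@ey)
```

```text
white line [[ 0.661  -0.0734  0.133 ]
 [ 0.6763 -0.0609  0.133 ]]
ang 39.245482493417406
disc 0.096 [[ 0.6543 -0.0762  0.096 ]]
disc 0.105 [[ 0.6527 -0.0749  0.105 ]]
w 25 1410.5 [379.6 223.2] [41.7 63.8] 55.3
w 45 2417.0 [377.3 221.9] [52.3 68.3] 87.1
w 70 2928.5 [374.9 216.6] [61.3 67.4] 56.3
w 95 3937.5 [372.5 220.5] [67. 79.] 90.0
t 70 12.0 [321.8 193. ] [16.1  2. ] 78.7
t 95 89.5 [321.4 194.6] [33.3  5.3] 84.8
pointer-green dy [0.0346 0.0354]
```

Run:
```python
from h import *
st(); print(np.round(bot.observe()["joint_positions"],0))
plan([(.655,-.077,.27,157,45),(.655,-.077,.21,219,45)],.035)
```

```text
t 45.05 tcp [ 0.6113 -0.0995  0.2876] yaw 94.91 tilt [ 0.  0. -1.] w 59.9 gf 0.0 F [-0.1 -0.2  0.8]
[ 33.  22. -37.  83.  13.  78.   1.]
45mm rows>=8 travel [0.187, 0.455, 0.176] twist [0.0001, 0.0, -0.345]
--
45mm rows>=8 travel [0.0, 0.0, 0.6] twist [0.0, 0.0, -0.3444]
--
```

Request:
apply_moves(fingers=[45,45,45,45,45,45,45,45,45], travel=[[0.1,0.2,0],[0.187,0.455,0.1],[0.187,0.455,0.176],[0.187,0.455,0.176],[0.187,0.455,0.176],[0.187,0.455,0.176],[0.187,0.455,0.176],[0.187,0.455,0.176],[0.187,0.455,0.176]], twist=[[0,0,-0.045],[0,0,-0.09],[0,0,-0.135],[0,0,-0.18],[0,0,-0.225],[0,0,-0.27],[0,0,-0.315],[0,0,-0.345],[0,0,-0.345]])

```text
t: 45.95
eef_pos: [0.655, -0.0775, 0.2697]
ee_rot: [[-0.921, 0.39, -0.0], [0.39, 0.921, 0.0], [0.0, 0.0, -1.0]]
force: [-0.9, 0.7, 0.5]
width: 0.045
gripper_force: 0.0
```

Request:
apply_moves(fingers=[45,45,45,45,45,45,45,45,45,45], travel=[[0,0,0],[0,0,0],[0,0,0],[0,0,0],[0,0,0],[0,0,0],[0,0,0.2],[0,0,0.4],[0,0,0.6],[0,0,0.6]], twist=[[0,0,-0.045],[0,0,-0.09],[0,0,-0.135],[0,0,-0.18],[0,0,-0.225],[0,0,-0.27],[0,0,-0.315],[0,0,-0.345],[0,0,-0.345],[0,0,-0.345]])

```text
t: 46.95
eef_pos: [0.654, -0.0782, 0.207]
ee_rot: [[-0.778, -0.628, -0.004], [-0.628, 0.778, 0.0], [0.003, 0.003, -1.0]]
force: [0.0, 0.6, 0.7]
width: 0.0452
gripper_force: 0.0
```

Run:
```python
from h import *
st(); print(np.round(bot.observe()["joint_positions"],0))
w=snap("wrist","w11.png")
plan([(.655,-.077,.1775,219,45)],.035)
```

```text
t 46.95 tcp [ 0.654  -0.0782  0.207 ] yaw -141.12 tilt [ 0.003  0.003 -1.   ] w 45.2 gf 0.0 F [0.  0.6 0.7]
[ 41.  38. -56.  82.  32.  77. 112.]
45mm rows>=1 travel [-0.01, 0.006, 0.314] twist [0.0004, -0.0005, -0.0006]
--
```

View pics/w11.png

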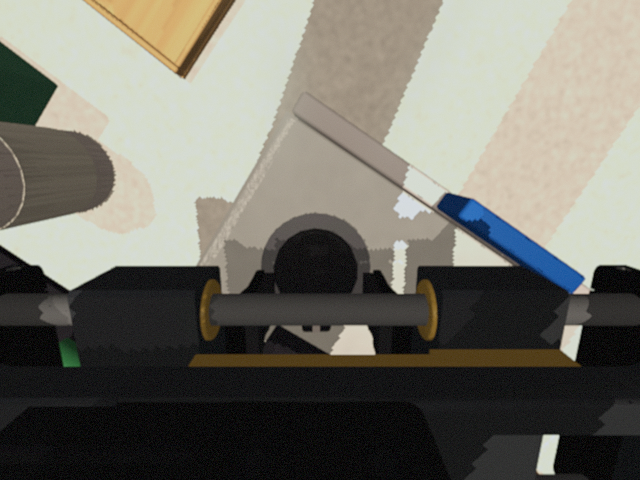

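The knob is centred between the fingers at (315,262). Descend and grip.

Request:
apply_moves(fingers=[45,45,45,0,0,0,0,0,0,0], travel=[[-0.01,0,0.15],[-0.01,0,0.295],[-0.01,0,0.295],[-0.01,0,0.295],[-0.01,0,0.295],[-0.01,0,0.295],[-0.01,0,0.295],[-0.01,0,0.295],[-0.01,0,0.295],[-0.01,0,0.295]], twist=[[0,0,0],[0,0,0],[0,0,0],[0,0,0],[0,0,0],[0,0,0],[0,0,0],[0,0,0],[0,0,0],[0,0,0]], squeeze=30)

```text
t: 48.0
eef_pos: [0.6564, -0.0782, 0.1805]
ee_rot: [[-0.777, -0.629, 0.001], [-0.629, 0.777, -0.001], [-0.001, -0.001, -1.0]]
force: [1.7, -3.0, 2.7]
width: 0.0157
gripper_force: 30.0
```

Request:
apply_moves(fingers=[0,0,0,0,0,0,0,0,0], travel=[[0,0,0],[0,0,0],[0,0,0],[0,0,0],[0,0,0],[0,0,0],[0,0,0],[0,0,0],[0,0,0]], twist=[[0,0,0.02],[0,0,0.05],[0,0,0.08],[0,0,0.11],[0,0,0.14],[0,0,0.17],[0,0,0.2],[0,0,0.2],[0,0,0.2]])

```text
t: 48.9
eef_pos: [0.6564, -0.0784, 0.1805]
ee_rot: [[-0.999, -0.055, 0.001], [-0.055, 0.999, -0.001], [-0.001, -0.001, -1.0]]
force: [3.6, -3.8, 2.5]
width: 0.0158
gripper_force: 30.0
```

```bash
cat >> h.py <<'E'
def ptr():
    ex=np.array([np.cos(np.radians(5.2)),np.sin(np.radians(5.2))]);ey=np.array([-ex[1],ex[0]])
    for n in("top","side"):
        s=snap(n); roi=(255,138,335,185) if n=="top" else (205,225,265,275); d={}
        for c in("green","red","yellow"):
            bs=blobs(s,c,6,roi)
            if bs: d[c]=plane(s,[bs[0]["c"]],.096)[0][:2]
        print(n,{c:np.round([(d[c]@ex),(d[c]@ey)],4) for c in d}, "red-green mm",round((d["red"]-d["green"])@ey*1e3,1) if "red" in d and "green" in d else None)
E
python3 - <<'E'
from h import *
st(); print(bot.observe()["moment"].round(2),np.round(bot.observe()["joint_positions"],0)); ptr()
E
```

```text
t 48.9 tcp [ 0.6564 -0.0784  0.1805] yaw -176.87 tilt [-0.001 -0.001 -1.   ] w 15.8 gf 30.0 F [ 3.6 -3.8  2.5]
[-0.73 -0.96  0.05] [ 37.  37. -49.  83.  28.  73.  78.]
top {'yellow': array([ 0.7559, -0.0247])} red-green mm None
side {'green': array([ 0.7569, -0.1017]), 'red': array([ 0.7113, -0.0726]), 'yellow': array([ 0.7576, -0.0322])} red-green mm 29.0
```

Request:
apply_moves(fingers=[0,0,0,0,0,0,0,0,0,0], travel=[[0,0,0],[0,0,0],[0,0,0],[0,0,0],[0,0,0],[0,0,0],[0,0,0],[0,0,0],[0,0,0],[0,0,0]], twist=[[0,0,0.03],[0,0,0.07],[0,0,0.11],[0,0,0.15],[0,0,0.19],[0,0,0.23],[0,0,0.27],[0,0,0.3],[0,0,0.333],[0,0,0.333]])

```text
t: 50.0
eef_pos: [0.6563, -0.0788, 0.1805]
ee_rot: [[-0.544, 0.839, 0.001], [0.839, 0.544, -0.002], [-0.002, -0.0, -1.0]]
force: [2.5, -4.6, 2.9]
width: 0.0159
gripper_force: 30.0
```

Request:
apply_moves(fingers=[0,0,0,0,0,0,0,0,0,0], travel=[[0,0,0],[0,0,0],[0,0,0],[0,0,0],[0,0,0],[0,0,0],[0,0,0],[0,0,0],[0,0,0],[0,0,0]], twist=[[0,0,0.03],[0,0,0.07],[0,0,0.11],[0,0,0.15],[0,0,0.19],[0,0,0.23],[0,0,0.27],[0,0,0.3],[0,0,0.333],[0,0,0.333]])

```text
t: 51.0
eef_pos: [0.656, -0.0788, 0.1805]
ee_rot: [[0.453, 0.891, 0.0], [0.891, -0.453, -0.002], [-0.001, 0.001, -1.0]]
force: [0.2, -5.4, 5.3]
width: 0.0157
gripper_force: 30.0
```

Run:
```python
from h import *
st(); print(bot.observe()["moment"].round(2),np.round(bot.observe()["joint_positions"],0)); ptr()
```

```text
t 51.0 tcp [ 0.656  -0.0788  0.1805] yaw 63.05 tilt [-0.001  0.001 -1.   ] w 15.7 gf 30.0 F [ 0.2 -5.4  5.3]
[-1.18 -0.18 -0.02] [ 22.  30. -27.  84.  14.  69. -33.]
top {'red': array([ 0.7076, -0.0752]), 'yellow': array([ 0.7559, -0.0247])} red-green mm None
side {'green': array([ 0.7567, -0.1009]), 'red': array([ 0.7076, -0.0861]), 'yellow': array([ 0.7576, -0.0322])} red-green mm 14.8
```

Request:
apply_moves(fingers=[0,0,0,0,0,0,0,0,0,0], travel=[[0,0,0],[0,0,0],[0,0,0],[0,0,0],[0,0,0],[0,0,0],[0,0,0],[0,0,0],[0,0,0],[0,0,0]], twist=[[0,0,0.03],[0,0,0.07],[0,0,0.11],[0,0,0.15],[0,0,0.19],[0,0,0.23],[0,0,0.27],[0,0,0.3],[0,0,0.333],[0,0,0.333]])

```text
t: 52.1
eef_pos: [0.6557, -0.0785, 0.1805]
ee_rot: [[0.999, 0.054, -0.001], [0.054, -0.999, -0.001], [-0.001, 0.001, -1.0]]
force: [-1.4, -4.6, 5.5]
width: 0.0157
gripper_force: 30.0
```

Request:
apply_moves(fingers=[0,0,0,0,0,0,0], travel=[[0,0,0],[0,0,0],[0,0,0],[0,0,0],[0,0,0],[0,0,0],[0,0,0]], twist=[[0,0,0.03],[0,0,0.07],[0,0,0.11],[0,0,0.15],[0,0,0.18],[0,0,0.2],[0,0,0.2]])

```text
t: 52.8
eef_pos: [0.6558, -0.0782, 0.1805]
ee_rot: [[0.841, -0.542, -0.001], [-0.542, -0.841, -0.001], [0.0, 0.001, -1.0]]
force: [-0.3, -4.0, 5.4]
width: 0.0158
gripper_force: 30.0
```

Run:
```python
from h import *
st(); print(bot.observe()["moment"].round(2),np.round(bot.observe()["joint_positions"],0)); ptr()
w=snap("wrist","w12.png")
for c in("green","red","yellow"):
    for b in blobs(w,c,40): print(c,b["r"],b["wh"],b["a"],plane(w,[b["r"]],.096)[0].round(4))
```

```text
t 52.8 tcp [ 0.6558 -0.0782  0.1805] yaw -32.79 tilt [ 0.     0.001 -1.   ] w 15.8 gf 30.0 F [-0.3 -4.   5.4]
[-0.73  0.31 -0.04] [  10.   28.  -10.   85.    5.   67. -123.]
top {'yellow': array([ 0.7559, -0.0247])} red-green mm None
side {'green': array([ 0.7569, -0.1017]), 'yellow': array([ 0.7576, -0.0322])} red-green mm None
green [123.  171.5] [57.3 30.4] 45.0 [ 0.7594 -0.0263  0.096 ]
green [522.5 469.5] [ 9. 63.] 90.0 [ 0.4728 -0.1204  0.096 ]
red [158.  236.2] [79.5 28. ] 48.0 [ 0.723  -0.0197  0.096 ]
yellow [ 33.5 253.5] [53.7 29.7] 45.0 [0.7521 0.0437 0.096 ]
```

Request:
apply_moves(fingers=[45,45,45,45,45,45,45,45], travel=[[0,0,0],[0,0,0],[0,0,0],[0,0,0],[0,0,0],[0,0,-0.2],[0,0,-0.4],[0,0,-0.4]], twist=[[0,0,0],[0,0,0],[0,0,0],[0,0,0],[0,0,0],[0,0,0],[0,0,0],[0,0,0]])

```text
t: 53.75
eef_pos: [0.6573, -0.0777, 0.2233]
ee_rot: [[0.841, -0.542, 0.005], [-0.542, -0.841, -0.0], [0.004, -0.002, -1.0]]
force: [0.9, 0.5, 0.6]
width: 0.0449
gripper_force: 0.0
```

Request:
apply_moves(fingers=[45,45,45,45,45,45,45,45], travel=[[0,0,0],[0,0,0],[0,0,0],[0,0,0],[0,0,0],[0,0,0],[0,0,0],[0,0,0]], twist=[[0,0,-0.042],[0,0,-0.084],[0,0,-0.126],[0,0,-0.168],[0,0,-0.21],[0,0,-0.252],[0,0,-0.294],[0,0,-0.333]])

```text
t: 54.55
eef_pos: [0.6558, -0.0777, 0.2194]
ee_rot: [[0.887, 0.461, -0.001], [0.461, -0.887, 0.0], [-0.001, -0.0, -1.0]]
force: [0.2, 0.3, 0.1]
width: 0.0451
gripper_force: 0.0
```

Request:
apply_moves(fingers=[45,45,45,45,45,45,45,45], travel=[[0,0,0],[0,0,0],[0,0,0],[0,0,0],[0,0,0],[0,0,0],[0,0,0],[0,0,0]], twist=[[0,0,-0.042],[0,0,-0.084],[0,0,-0.126],[0,0,-0.168],[0,0,-0.21],[0,0,-0.252],[0,0,-0.294],[0,0,-0.333]])

```text
t: 55.35
eef_pos: [0.6558, -0.0777, 0.2194]
ee_rot: [[0.046, 0.999, -0.001], [0.999, -0.046, 0.0], [0.0, -0.001, -1.0]]
force: [0.1, 0.0, -0.9]
width: 0.0449
gripper_force: 0.0
```

Request:
apply_moves(fingers=[45,45,45,45,45,45,45,45,45,45], travel=[[0,0,0],[0,0,0],[0,0,0],[0,0,0],[0,0,0],[0,0,0],[0,0,0],[0,0,0],[0,0,0],[0,0,0]], twist=[[0,0,-0.042],[0,0,-0.084],[0,0,-0.126],[0,0,-0.168],[0,0,-0.21],[0,0,-0.252],[0,0,-0.294],[0,0,-0.333],[0,0,-0.333],[0,0,-0.333]])

```text
t: 56.35
eef_pos: [0.6559, -0.0778, 0.2196]
ee_rot: [[-0.837, 0.548, -0.001], [0.548, 0.837, 0.0], [0.001, -0.0, -1.0]]
force: [0.3, 0.9, 0.6]
width: 0.0448
gripper_force: 0.0
```

Run:
```python
from h import *
st()
w=snap("wrist","w13.png")
for c in("green","red","yellow"):
    for b in blobs(w,c,40): print(c,b["r"],b["wh"],b["a"],plane(w,[b["r"]],.096)[0].round(4))
plan([(.656,-.0782,.1785,147.2,45)],.035)
```

```text
t 56.35 tcp [ 0.6559 -0.0778  0.2196] yaw 146.8 tilt [ 0.001 -0.    -1.   ] w 44.8 gf 0.0 F [0.3 0.9 0.6]
yellow [548.7 275.9] [35.8  9.6] 29.4 [0.7512 0.0462 0.096 ]
45mm rows>=2 travel [-0.004, -0.003, 0.413] twist [-0.0, -0.0001, -0.0021]
--
```

Grip again and turn 80° clockwise.

Request:
apply_moves(fingers=[45,45,45,0,0,0,0,0,0,0], travel=[[0,0,0.2],[0,0,0.4],[0,0,0.4],[0,0,0.4],[0,0,0.4],[0,0,0.4],[0,0,0.4],[0,0,0.4],[0,0,0.4],[0,0,0.4]], twist=[[0,0,0],[0,0,0],[0,0,0],[0,0,0],[0,0,0],[0,0,0],[0,0,0],[0,0,0],[0,0,0],[0,0,0]], squeeze=30)

```text
t: 57.4
eef_pos: [0.6559, -0.0783, 0.1807]
ee_rot: [[-0.838, 0.545, -0.0], [0.545, 0.838, -0.001], [-0.0, -0.001, -1.0]]
force: [-4.8, -1.7, 4.5]
width: 0.0159
gripper_force: 30.0
```

Request:
apply_moves(fingers=[0,0,0,0,0,0,0,0], travel=[[0,0,0],[0,0,0],[0,0,0],[0,0,0],[0,0,0],[0,0,0],[0,0,0],[0,0,0]], twist=[[0,0,0],[0,0,0.03],[0,0,0.07],[0,0,0.11],[0,0,0.15],[0,0,0.19],[0,0,0.22],[0,0,0.22]])

```text
t: 58.2
eef_pos: [0.6561, -0.0782, 0.1808]
ee_rot: [[-0.297, 0.955, 0.0], [0.955, 0.297, -0.001], [-0.001, 0.0, -1.0]]
force: [-3.3, -1.9, 5.7]
width: 0.0158
gripper_force: 30.0
```

Request:
apply_moves(fingers=[0,0,0,0,0,0,0,0], travel=[[0,0,0],[0,0,0],[0,0,0],[0,0,0],[0,0,0],[0,0,0],[0,0,0],[0,0,0]], twist=[[0,0,0.03],[0,0,0.07],[0,0,0.11],[0,0,0.15],[0,0,0.19],[0,0,0.22],[0,0,0.22],[0,0,0.22]])

```text
t: 59.0
eef_pos: [0.6562, -0.0782, 0.1808]
ee_rot: [[0.374, 0.927, 0.001], [0.927, -0.374, -0.001], [-0.001, 0.001, -1.0]]
force: [-2.7, -2.9, 5.8]
width: 0.0159
gripper_force: 30.0
```

Run:
```python
from h import *
st(); print(np.round(bot.observe()["joint_positions"],0)); ptr()
w=snap("wrist","w14.png")
for c in("green","red","yellow"):
    for b in blobs(w,c,40): print(c,b["r"],b["wh"],b["a"],plane(w,[b["r"]],.096)[0].round(4))
```

```text
t 59.0 tcp [ 0.6562 -0.0782  0.1808] yaw 68.01 tilt [-0.001  0.001 -1.   ] w 15.9 gf 30.0 F [-2.7 -2.9  5.8]
[ 22.  30. -26.  84.  14.  69. -28.]
top {'yellow': array([ 0.7557, -0.0246])} red-green mm None
side {'green': array([ 0.7569, -0.1017]), 'red': array([ 0.7131, -0.1042]), 'yellow': array([ 0.7576, -0.0322])} red-green mm -2.6
green [623. 198.] [142.  32.] 90.0 [ 0.822  -0.0968  0.096 ]
green [473.6 114.2] [31.4 59.8] 61.7 [ 0.7601 -0.027   0.096 ]
red [406.9 147.9] [30.4 85.4] 61.4 [ 0.7243 -0.03    0.096 ]
```

Nearly aligned. Release, rise, and measure from the clear overhead wrist pose.

Request:
apply_moves(fingers=[45,45,45,45,45,45,45,45,45], travel=[[0,0,0],[0,0,0],[0,0,0],[0,0,0],[0,0,0],[0,0,-0.2],[0,0,-0.5],[0,0,-0.8],[0,0,-0.8]], twist=[[0,0,0],[0,0,0],[0,0,0],[0,0,0],[0,0,0],[0,0,0],[0,0,0],[0,0,0],[0,0,0]])

```text
t: 60.05
eef_pos: [0.6576, -0.0775, 0.265]
ee_rot: [[0.377, 0.926, 0.007], [0.926, -0.378, -0.001], [0.002, 0.007, -1.0]]
force: [0.2, 0.2, 1.0]
width: 0.0449
gripper_force: 0.0
```

```bash
cat >> h.py <<'E'
def fine(z=.096,save=None):
    w=snap("wrist",save); D={}
    for c in("green","red","yellow"):
        bs=[b for b in blobs(w,c,60) ]
        for b in bs:
            P=plane(w,b["cnt"],z)[:,:2]; m=P.mean(0)
            if not(.69<m[0]<.78 and -.08<m[1]<.08): continue
            D[c]=P; break
    for yaw in(5.2,5.9):
        ex=np.array([np.cos(np.radians(yaw)),np.sin(np.radians(yaw))]);ey=np.array([-ex[1],ex[0]]); o={}
        for c,P in D.items():
            X=P@ex;Y=P@ey
            sel=(X>X.max()-.012) if c=="red" else (X<X.min()+.009)   # thin parts
            o[c]=[round((Y.min()+Y.max())/2*1e3,1),round((Y[sel].min()+Y[sel].max())/2*1e3,1),round(np.ptp(Y[sel])*1e3,1),round(X.min()*1e3,1),round(X.max()*1e3,1)]
        print(yaw,o)
E
python3 - <<'E'
from h import *
st(); fine(save="w15.png"); plan([(.62,-.1,.27,95,45)])
E
```

```text
t 60.05 tcp [ 0.6576 -0.0775  0.265 ] yaw 67.82 tilt [ 0.002  0.007 -1.   ] w 44.9 gf 0.0 F [0.2 0.2 1. ]
5.2 {'green': [np.float64(-95.9), np.float64(-95.9), np.float64(4.6), np.float64(740.5), np.float64(766.8)], 'red': [np.float64(-95.7), np.float64(-95.3), np.float64(4.0), np.float64(697.0), np.float64(738.6)], 'yellow': [np.float64(-25.8), np.float64(-26.2), np.float64(5.5), np.float64(739.4), np.float64(766.2)]}
5.9 {'green': [np.float64(-105.2), np.float64(-105.0), np.float64(4.6), np.float64(739.3), np.float64(765.6)], 'red': [np.float64(-104.3), np.float64(-104.3), np.float64(4.0), np.float64(695.8), np.float64(737.3)], 'yellow': [np.float64(-35.1), np.float64(-35.3), np.float64(5.5), np.float64(739.0), np.float64(765.8)]}
45mm rows>=4 travel [-0.347, -0.257, -0.076] twist [0.0013, -0.0001, -0.151]
--
```

Request:
apply_moves(fingers=[45,45,45,45,45,45], travel=[[0,0,0.2],[0,0,0.4],[0,0,0.6],[0,0,0.8],[0,0,0.8],[0,0,0.8]], twist=[[0,0,0],[0,0,0],[0,0,0],[0,0,0],[0,0,0],[0,0,0]])

```text
t: 60.7
eef_pos: [0.6556, -0.0777, 0.1792]
ee_rot: [[0.377, 0.926, -0.002], [0.926, -0.377, 0.0], [-0.0, -0.002, -1.0]]
force: [-0.4, -0.9, -0.3]
width: 0.045
gripper_force: 0.0
```

Request:
apply_moves(fingers=[0,0,0,0,0,0,0,0,0,0], travel=[[0,0,0],[0,0,0],[0,0,0],[0,0,0],[0,0,0],[0,0,0],[0,0,0],[0,0,0],[0,0,0],[0,0,0]], twist=[[0,0,0],[0,0,0],[0,0,0],[0,0,0],[0,0,0],[0,0,0],[0,0,0.015],[0,0,0.034],[0,0,0.034],[0,0,0.034]])

```text
t: 61.7
eef_pos: [0.6564, -0.0779, 0.1803]
ee_rot: [[0.473, 0.881, 0.001], [0.881, -0.473, -0.0], [0.0, 0.001, -1.0]]
force: [4.0, -1.2, -2.0]
width: 0.0156
gripper_force: 30.0
```

Request:
apply_moves(fingers=[45,45,45,45,45,45,45,45,45,45], travel=[[0,0,0],[0,0,0],[0,0,0],[0,0,0],[0,0,0],[0,0,-0.2],[0,0,-0.5],[0,0,-0.8],[0,0,-0.9],[0,0,-0.9]], twist=[[0,0,0],[0,0,0],[0,0,0],[0,0,0],[0,0,0],[0,0,0],[0,0,0],[0,0,0],[0,0,0],[0,0,0]])

```text
t: 62.7
eef_pos: [0.6566, -0.0777, 0.2718]
ee_rot: [[0.474, 0.88, 0.003], [0.88, -0.474, -0.0], [0.001, 0.003, -1.0]]
force: [0.1, -0.6, -0.7]
width: 0.045
gripper_force: 0.0
```

Run:
```python
from h import *
st(); fine(save="w16.png"); plan([(.56,-.1,.33,75,45),(.42,-.20,.33,75,45)])
```

```text
t 62.7 tcp [ 0.6566 -0.0777  0.2718] yaw 61.68 tilt [ 0.001  0.003 -1.   ] w 45.0 gf 0.0 F [ 0.1 -0.6 -0.7]
5.2 {'green': [np.float64(-95.9), np.float64(-95.7), np.float64(4.2), np.float64(740.6), np.float64(766.7)], 'red': [np.float64(-96.4), np.float64(-95.8), np.float64(4.4), np.float64(696.9), np.float64(738.3)], 'yellow': [np.float64(-25.8), np.float64(-26.2), np.float64(5.7), np.float64(739.5), np.float64(766.1)]}
5.9 {'green': [np.float64(-105.2), np.float64(-104.9), np.float64(4.2), np.float64(739.4), np.float64(765.5)], 'red': [np.float64(-105.0), np.float64(-104.7), np.float64(4.5), np.float64(695.7), np.float64(737.1)], 'yellow': [np.float64(-35.1), np.float64(-35.3), np.float64(5.6), np.float64(739.2), np.float64(765.7)]}
45mm rows>=5 travel [-0.652, -0.739, -0.6] twist [0.0001, 0.0, -0.074]
--
45mm rows>=4 travel [-0.664, -0.547, 0.0] twist [0.0, 0.0, 0.0]
45mm rows>=4 travel [-0.664, -0.547, 0.0] twist [0.0, 0.0, 0.0]
--
```

Aligned to about 0.2 mm. Retreat and do a final check from above.

Request:
apply_moves(fingers=[45,45,45,45,45], travel=[[0,0,-0.2],[-0.2,-0.2,-0.4],[-0.4,-0.45,-0.6],[-0.652,-0.739,-0.6],[-0.652,-0.739,-0.6]], twist=[[0,0,0],[0,0,0],[0,0,0],[0,0,0],[0,0,0]])

```text
t: 63.25
eef_pos: [0.5564, -0.1018, 0.3289]
ee_rot: [[0.477, 0.879, -0.003], [0.879, -0.477, -0.002], [-0.003, -0.002, -1.0]]
force: [0.1, -1.1, 0.4]
width: 0.0449
gripper_force: 0.0
```

Request:
apply_moves(fingers=[45,45,45,45,45], travel=[[-0.2,-0.2,0],[-0.4,-0.4,0],[-0.7,-0.5,0],[-0.9,-0.5,0],[-0.9,-0.5,0]], twist=[[0,0,0],[0,0,0],[0,0,0],[0,0,0],[0,0,0]])

```text
t: 63.75
eef_pos: [0.4718, -0.1584, 0.3287]
ee_rot: [[0.478, 0.878, -0.002], [0.878, -0.478, -0.0], [-0.002, -0.002, -1.0]]
force: [0.1, 0.3, -0.2]
width: 0.0451
gripper_force: 0.0
```

Request:
apply_moves(fingers=[45,45,45,45,45], travel=[[-0.3,0,0],[-0.6,0,0],[-0.9,0,0],[-0.9,0,0],[-0.9,0,0]], twist=[[0,0,0],[0,0,0],[0,0,0],[0,0,0],[0,0,0]])

```text
t: 64.25
eef_pos: [0.4309, -0.2345, 0.3291]
ee_rot: [[0.475, 0.88, -0.001], [0.88, -0.475, 0.001], [0.001, -0.002, -1.0]]
force: [1.4, 0.7, 0.1]
width: 0.0448
gripper_force: 0.0
```

Run:
```python
from h import *
st(); t=snap("top","topF.png"); ptr()
for b in blobs(t,"blue",30,(240,220,370,310)): print(b["r"],b["wh"],plane(t,[b["r"]],.13))
cv2.imwrite("pics/topFc.png",cv2.resize(t["im"][120:330,90:480],(780,420),interpolation=cv2.INTER_CUBIC))
```

```text
t 64.25 tcp [ 0.4309 -0.2345  0.3291] yaw 61.66 tilt [ 0.001 -0.002 -1.   ] w 44.8 gf 0.0 F [1.4 0.7 0.1]
top {'green': array([ 0.7563, -0.0941]), 'red': array([ 0.7086, -0.0942]), 'yellow': array([ 0.7559, -0.0247])} red-green mm -0.2
side {'green': array([ 0.7567, -0.102 ]), 'red': array([ 0.7097, -0.1059]), 'yellow': array([ 0.7576, -0.0322])} red-green mm -3.9
[300.1 233.2] [ 5.6 36.3] [[ 0.56803692 -0.00663427  0.13      ]]
```

View pics/topFc.png

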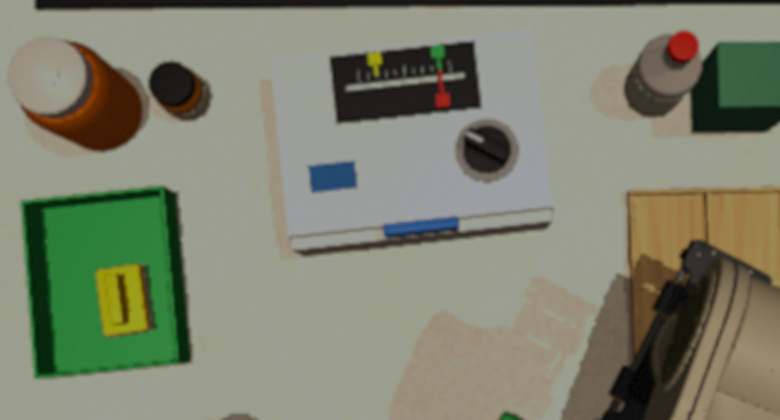

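The final view shows the drawer shut (the tab is back at its starting position), the spent cartridge in the tub at (123,300), and the red pointer lined up with the green mark at (440,75).

```bash
python3 -c "
from rig import bot
print(bot.hand_in())"
```

```text
the job is handed in; nothing more can be done
None
```

I've handed in the job: the spent cartridge is in the tub, all three full cartridges are upright in the shut drawer, and the pointer is within about 0.5 mm of the green mark by the wrist and top cameras; the side camera read about 4 mm off, which I put down to viewing-angle bias.

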